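# Gauge a bar against the saw's flip stop

### The arm

A 6-joint arm with a two-finger parallel gripper is mounted at the origin on the work surface. World frame = base frame: x ahead of the robot, y to its left, z up, the work surface at z = 0. Lengths are in m, angles in rad, forces in N, time in s.
With the tool pointing down it reaches from about 0.4 to 0.825 m from the base axis. Payload 7 kg.
Tool frame: the origin (TCP) lies on the mounting face of the last link; the fingertips stand 178 mm ahead of it and the grasp point (between the pads) lies arm.grip_depth ahead of it (arm.grip_depth is the distance from the TCP to the grasp point, in m); z points along the fingers, y is the direction in which the jaws open and shut (so a half turn about z gives the same grasp; the last joint's range is limited). The gripper opens to 88 mm and grips with 3 to 60 N. Pads are 19 mm wide; open, the fingers measure 130 mm over their backs; the gripper's body (78 mm by 193 mm) begins 47 mm behind the grasp point.
Start: joints at [1.446, 0.359, 0.012, 0, -1.224, -0.288], TCP at [0.271, 0.618, 0.405] pointing down, gripper open.
Joint ranges: [-3.07, 3.07], [-1.43, 2.12], [-1.02, 1.25], [-3.03, 1.67], [-3.05, -0], [-3.03, 3.03]. Speed limits (rad/s): [2.39, 2.39, 3.01, 3.14, 3.14, 3.14].

### API

Orientations are given as [roll, pitch, yaw] about the fixed x, y, z axes, in that order (R = Rz(yaw) Ry(pitch) Rx(roll)).
In Python, from station import arm gives the robot as it stands.
- The arm moves only by the tool carry_out, never from a script. Its argument "targets" is a list that holds one entry, the list of rows, each a list of 7 numbers: the turn, a rotation vector about the tool's x, y, z in units of 8 degrees (1.0 is 8 degrees), then the shift along the tool's x, y, z in units of 2.5 cm (1.0 is 2.5 cm), then the opening, from -1 (shut) to 1 (fully open). A call has 1 to 20 rows; each row shifts and turns the commanded pose from where the row before left it, along the tool's axes as they then stand; what a row does not reach is not made up. A row lasts 1/8 s, in which the tool goes at most 62.5 mm and 10.7 degrees, less where a joint would pass 70% of its speed; a pose out of reach is approached as far as the arm can. A call with a number of a shift or a turn outside -1 to 1 is refused whole. A call with a gripper value outside its range is refused whole. The fingers move at their own pace and stop on an object; "squeeze" is the grip in N (left out, the last holds). Time passes only in rows, so rows that do not move let the fingers close. It gives the time, the measured TCP pose, the force and the opening at its end, in the units of the state.
- arm.get_state(): the state, without advancing time (a new reading comes with each control period).
- arm.grab_frame(name): name is "scene" or "top" or "wrist"; returns (picture, depth): 384x512x3 uint8, red, green, blue; 384x512 float32, m along the optical axis (not along the pixel's ray), 0 where there is no reading.
- arm.camera_model(name): a dict with "camera_matrix" (3x3 intrinsics, pixels), "distortion" ([k1, k2, p1, p2, k3] as OpenCV has them; the pictures are not rectified), "world_from_camera" (4x4, takes a point from camera to world coordinates). Camera axes: x right, y down, z forward; pixel columns grow to the right and rows downward; lengths in m; the calibration is good to about 2 mm. A picture is of the moment at which its call begins: read the wrist's pose just before it. camera_model takes no time and is no camera call; for the wrist camera it gives the pose at the moment of the call.
- arm.job_done(): hands the job in, once; it reports no verdict.
Trained networks look in the newest picture that a camera, given by its name, has taken for a name from the list of things; names that differ only in an ending like _2 or _b are one class to them, and where a whole thing is asked for, a point or a joint stands for the part that bears it (a point fixed in the world has none). Each returns a list of dicts, best first, with "conf" (0 to 1); they miss things now and then, are a little off and sometimes report something else, mostly with a low value. They report only what shows in the picture. A call takes as long as a camera call. They do not tell look-alikes from the thing itself.
- arm.spot_in(camera, query): "point" ([row, column] in pixels, amid what is visible of it).
- arm.landmark_of(camera, query): "point" ([row, column] in pixels: a listed point, or the origin of a listed thing).
The state is a dict: "t": time; "q": joint angles; "qd": joint speeds; "joint_efforts": joint torques, N m; "eef_pos": TCP position; "ee_rot": TCP orientation; "force": force on the tool from outside, world axes, zero at the start; "moment": the same for the moment, N m; "width": finger opening in m.
Only numpy, scipy, OpenCV 4.12 (cv2) and the standard library are available. Lean on these libraries where they do the work, as an engineer would, in place of code of your own. Each camera call takes 0.05 s, during which the arm holds its last target.

### The job

Set the aluminium bar up for its cut on the saw table: flip the stop arm down onto the fence, slide the bar under the hold-downs until it lies flat along the fence with its end up against the lowered stop arm, then flip the arm right back up and leave the bar exactly where it was gauged, ready for clamping. Keep clear of the hold-down clamps hanging over the bar, and do not disturb the brush, the oil bottle or the try square.

Things in the scene. Friction and masses are not known exactly. Their poses are not given: they have to be found in the camera images.
- saw_table: Fixed table of an up-cut saw: cream base, dark steel bed (x -140 to 140, y -270 to 300 mm), bed top 30 mm above the bench. Origin: on the bench; +x away from the robot, +y along the fence to the robot's left. Black saw slot at y = -50 mm. A cream control box on a post stands at the rear left corner (x 115, y 265, 180 mm high).
- fence_face (a point): Point on the working face of the fence, at bed height, at x = 35, y = -50, z = 30 mm of saw_table. The fence is a fixed aluminium rail along y, its face looking to the robot (-x), 40 mm thick behind that face, 40 mm high above the bed, from y = -255 to +235 mm of saw_table.
- hold_downs: Fixed cream bridge with two upright air cylinders above the bar's place; not to be touched. Origin and axes as saw_table. Beam x 25 to 75, y -178 to 48, z 245 to 285 mm; two posts behind the fence. Cylinders 38 mm in diameter, axes at x 15, y -110 and +10 mm, underside at z 174; below them 32 mm rubber feet, undersides at z 130 mm, 70 mm above the bar's top.
- stop_slide: Dark slide of the flip stop, fixed on top and rear of the fence, at another place along it each time. Axes as saw_table. Origin: where fence face, bed top and stop plane meet; the stop plane (y = 0) is the side of the lowered arm that the bar's end has to touch. The bar comes from -y. The slide spans y = -24 to 36 mm and rises 75 mm above the bed.
- stop_hinge (a point): Point on the stop arm's hinge axis, at x = 52, y = 6, z = 60 mm of stop_slide. The axis is parallel to the fence (y).
- stop_arm (a joint): Angle of the 12 mm thick steel stop arm (y 0 to 12 mm of stop_slide). 0 = down: level across the fence, pointing to the robot, tip 110 mm from the hinge, its tongue (8 to 38 mm in front of the fence face) hanging to 8 mm above the bed. Grows as it swings up and back: 1.57 upright, 1.75 end stop. Stiff hinge: stays where left; 1.5 to 4 N at the pin moves it.
- stop_pin (a point): Middle of the free length of the arm's handle pin: round steel, 12 mm in diameter, parallel to the hinge, sticking out 62 mm to +y from the arm's side away from the bar. At joint value a it lies at x = -100 cos a + 12 sin a, y = 38, z = 100 sin a + 12 cos a mm from stop_hinge; with the arm down 72 mm above the bed.
- bar: Loose sawn aluminium bar, 45 wide x 180 long x 30 mm high, about 0.65 kg (varies), lying on the bed some way in front of the fence and to the -y side of the stop, slightly askew. Origin: centre of its underside; its y is its length. It slides on the oily bed under a push of 2 to 4 N.
- bar_end (a point): Centre of the bar's end face that goes against the stop (its +y end), 15 mm above its underside. When the bar is gauged this point is at x = -22.5, y = 0, z = 15 mm in the frame of stop_slide.
- chip_brush: Loose chip brush, 170 mm long, 44 mm wide, 20 mm high, lying on the front left of the bed. Bystander.
- oil_bottle: Loose white bottle, 64 mm in diameter, 170 mm high, standing on the bench to the left of the saw table. Bystander.
- try_square: Loose steel try square, 100 x 170 mm, lying flat on the bench to the left of the saw table. Bystander.
There are look-alikes about, which are no part of the job. There is more than one size of the bar; the one meant has the size given above.

How it is judged:
On the way, in this order (a step that is already met when the one before it is completed fails the run):
1. the stop arm is down on the fence (value of joint stop_arm below 0.06 rad), for 0.2 s.
2. with the arm down, the bar lies along the fence with its end against the arm (value of joint stop_arm below 0.06 rad and y of bar_end in the frame of stop_slide above -0.003 m and x of bar_end in the frame of stop_slide above -0.0265 m and z of bar_end in the frame of stop_slide below 0.019 m and angle between the y axis of bar and the y axis of stop_slide, either way round below 0.03 rad), for 0.2 s.
At the end, for the whole second after the job is handed in: The stop arm is up again (at least 1.4 rad) and at rest, and the bar lies still on the bed along the fence (within 4 mm of it at its stop end and 0.03 rad of parallel) with its end within 3 mm of the stop plane (value of joint stop_arm above 1.4 rad and y of bar_end in the frame of stop_slide between -0.003 and 0.003 m and x of bar_end in the frame of stop_slide above -0.0265 m and z of bar_end in the frame of stop_slide below 0.019 m and angle between the y axis of bar and the y axis of stop_slide, either way round below 0.03 rad and linear speed of bar below 0.01 m/s and velocity of joint stop_arm between -0.05 and 0.05 rad/s); the robot touches nothing.
It fails at once if the hold-down clamps are touched (more than 3 N) (contact force between anything else and hold_downs above 3 N).
It fails at once if the brush, oil bottle or try square is moved more than 15 mm (distance of any of chip_brush, oil_bottle, try_square from where it was at the start of the episode above 0.015 m).
It also fails if it takes over 72 s, if anything falls off the work surface, if the arm or the gripper's body presses on something with over 40 N, if the wrist force passes 120 N, or if a joint passes its speed limit or range.

## Working session

There is one attempt and no reset: what is moved stays moved. The work goes in short steps, Python scripts to look and compute and a tool call to move; the robot and the scene stay as the last step left them, time stands still between calls to the robot, and variables do not carry over. Pictures are saved under pics/ and viewed, and the job is handed in when it is done.

Besides the shell and the picture viewer there is one more tool, called after "Request:" by a JSON object that holds its "method" and its "body", one argument or row to a line. carry_out: Moves the arm, as the interface text tells. Its arguments: {"type":"object","properties":{"targets":{"type":"array"},"squeeze":{"type":"number"}},"required":["targets"]}

```bash
ls; mkdir -p pics
cat > h.py <<'E'
import numpy as np, cv2
from station import arm
from scipy.spatial.transform import Rotation as R
def ray(cam,p):
    K=np.array(cam["camera_matrix"]);d=np.array(cam["distortion"]);T=np.array(cam["world_from_camera"])
    u=cv2.undistortPoints(np.array([[[p[1],p[0]]]],float),K,d)[0,0]
    v=T[:3,:3]@np.array([u[0],u[1],1.]);return T[:3,3],v
def atz(cam,p,z):
    o,v=ray(cam,p);return o+v*(z-o[2])/v[2]
def atd(cam,p,D):
    o,v=ray(cam,p);return o+v*D[int(round(p[0])),int(round(p[1]))]
def cloud(cam,D):
    K=np.array(cam["camera_matrix"]);d=np.array(cam["distortion"]);T=np.array(cam["world_from_camera"])
    h,w=D.shape;uu,vv=np.meshgrid(np.arange(w),np.arange(h))
    u=cv2.undistortPoints(np.stack([uu,vv],-1).reshape(-1,1,2).astype(float),K,d).reshape(h,w,2)
    c=np.concatenate([u,np.ones((h,w,1))],-1)*D[...,None]
    P=c@T[:3,:3].T+T[:3,3];P[D<=0]=np.nan;return P
def proj(cam,X):
    K=np.array(cam["camera_matrix"]);d=np.array(cam["distortion"]);T=np.linalg.inv(np.array(cam["world_from_camera"]))
    X=np.atleast_2d(X);r=cv2.Rodrigues(T[:3,:3])[0]
    p=cv2.projectPoints(X.astype(float),r,T[:3,3],K,d)[0][:,0];return p[:,::-1]
E
python3 - <<'E'
from h import *
print(arm.get_state(), arm.grip_depth)
for c in ["scene","top","wrist"]:
    cam=arm.camera_model(c);im,D=arm.grab_frame(c);np.savez("f_%s0.npz"%c,im=im,D=D,**{k:np.array(v) for k,v in cam.items()})
    cv2.imwrite("pics/%s0.png"%c,im[:,:,::-1])
    for q in (["bar","bar_end","stop_pin","stop_hinge","stop_slide","fence_face","saw_table"] if c!="wrist" else ["bar"]):
        L=arm.landmark_of(c,q)
        print(c,q,[(np.round(l["point"],1),round(l["conf"],2),np.round(atd(cam,l["point"],D),3)) for l in L[:3]])
E
```

```text
pics
{'t': 0.0, 'q': array([ 1.44613040e+00,  3.59372820e-01,  1.10664808e-02, -3.65863143e-04,
       -1.22411717e+00, -2.88081606e-01]), 'qd': array([ 0.00032156,  0.00038262,  0.00228316, -0.00179245, -0.00116193,
        0.00032925]), 'joint_efforts': array([ 4.37069320e-04, -5.82709622e+01,  2.93066704e+01,  6.99735850e+00,
        7.29675448e-03, -1.51614631e-04]), 'eef_pos': array([0.27069175, 0.61812595, 0.40373204]), 'ee_rot': array([ 3.13993481e+00, -1.32586663e-04, -4.12872018e-01]), 'force': array([-0.24371611, -0.73097076, -0.43180205]), 'moment': array([0.0533336 , 0.01038322, 0.00120528]), 'width': 0.08758230752163118} 0.1593
scene bar [(array([264.8, 140.4]), 0.86, array([ 0.516, -0.475,  0.041])), (array([205. , 165.7]), 0.67, array([ 0.244, -0.296,  0.038])), (array([238.9, 269.3]), 0.5, array([ 0.649, -0.101,  0.065]))]
scene bar_end [(array([186.2, 171.4]), 0.98, array([ 0.126, -0.228,  0.039])), (array([245.5, 116.3]), 0.66, array([ 0.388, -0.515,  0.044])), (array([226.2, 262.2]), 0.63, array([ 0.539, -0.058,  0.027]))]
scene stop_pin [(array([193.9, 330.5]), 0.
[... 646 characters left out ...]
58, array([ 0.211, -0.275,  0.047]))]
top bar_end [(array([153., 279.]), 0.95, array([ 0.568, -0.073,  0.031])), (array([216.9, 408.6]), 0.75, array([ 0.348, -0.525, -0.003])), (array([291.8, 326.6]), 0.73, array([ 0.101, -0.226,  0.037]))]
top stop_pin [(array([105.3, 224.2]), 0.74, array([0.687, 0.101, 0.193]))]
top stop_hinge [(array([123.5, 241.6]), 0.9, array([0.653, 0.051, 0.105]))]
top stop_slide [(array([141.7, 246.9]), 0.84, array([0.609, 0.036, 0.026]))]
top fence_face [(array([140.7, 281.9]), 0.69, array([ 0.608, -0.083,  0.043]))]
top saw_table [(array([154.6, 265.3]), 0.8, array([ 0.562, -0.027,  0.035])), (array([106.1, 226.4]), 0.42, array([0.686, 0.094, 0.189]))]
wrist bar []
```

View pics/scene0.png

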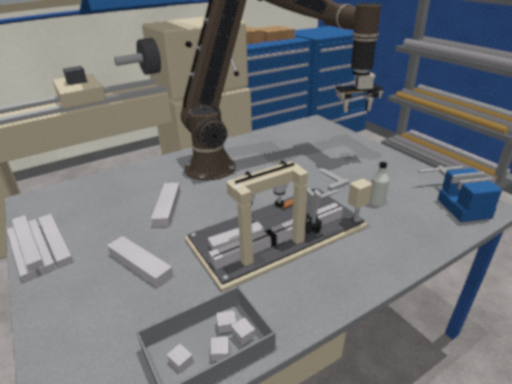

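View pics/top0.png

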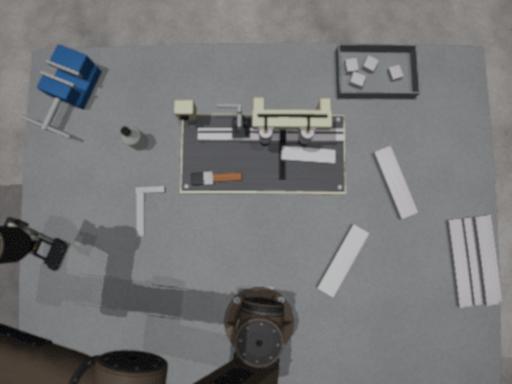

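View pics/wrist0.png

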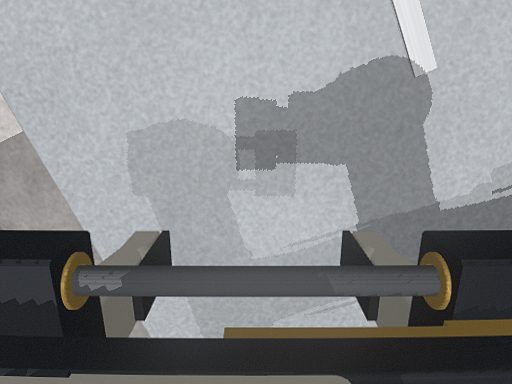

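The bar on the bed is at top (155,308). The look-alikes on the bench are at top (182,395), (260,343) and the stack at (262,473). Only the one on the saw bed in front of the fence fits the description, so I'll check it in an enlarged crop.

Run:
```python
from h import *
f=np.load("f_top0.npz");im=f["im"];D=f["D"]
cv2.imwrite("pics/topc.png",cv2.resize(im[85:205,165:365,::-1],None,fx=4,fy=4,interpolation=cv2.INTER_CUBIC))
f2=np.load("f_scene0.npz")
cv2.imwrite("pics/scenec.png",cv2.resize(f2["im"][150:280,180:400,::-1],None,fx=3.6,fy=3.6,interpolation=cv2.INTER_CUBIC))
P=cloud(f,D)
def dims(m,n):
    c,s,a=cv2.minAreaRect(P[m][:,:2].astype(np.float32)*1000);print(n,np.round(c),np.round(s),round(a,1),np.nanmedian(P[m][:,2]))
for n,(r,c) in dict(bed=(155,308),b=(182,395),c=(260,343)).items():
    rr,cc=np.mgrid[0:384,0:512];g=im.min(-1)>165
    n_,lab=cv2.connectedComponents(g.astype(np.uint8));m=(lab==lab[r,c])&np.isfinite(P[...,2]);print(m.sum());dims(m,n)
print(f["camera_matrix"],f["world_from_camera"],f["distortion"])
```

```text
577
bed [ 558. -170.] [176.  43.] 85.7 0.060598272873002346
1153
b [ 466. -470.] [242.  60.] 20.5 0.0418187180918248
1272
c [ 204. -283.] [ 60. 243.] 59.3 0.041616869266864476
[[416.9854417    0.         257.1295682 ]
 [  0.         416.9854417  189.54195028]
 [  0.           0.           1.        ]] [[-0.00576709 -0.99490477  0.10065411  0.3014496 ]
 [-0.99997546  0.00613801  0.00337581 -0.00282596]
 [-0.00397642 -0.10063217 -0.99491575  1.43255977]
 [ 0.          0.          0.          1.        ]] [-0.10616655  0.          0.          0.          0.        ]
```

View pics/topc.png

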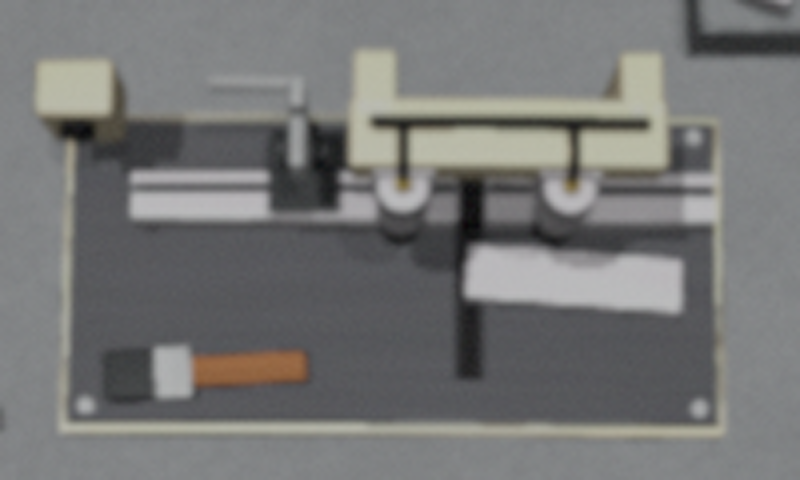

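View pics/scenec.png

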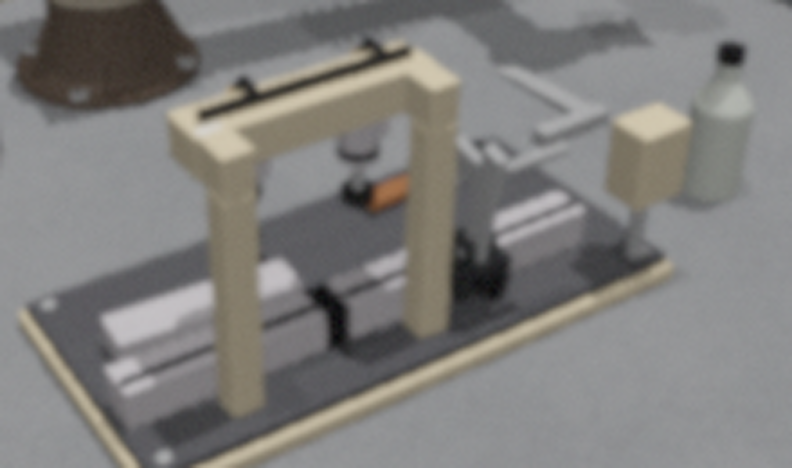

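The crop shows a bar 176x43 mm with its top at 0.061 m, which fits. The two bench bars measure 242x60, so they are the wrong size. Next I'll get the rough table pose.

Run:
```python
from h import *
f=np.load("f_top0.npz");P=cloud(f,f["D"])
g=lambda x,y,z:atz(f,[85+y/4-.4,165+x/4-.4],z)
for n,a in dict(FL=(66,430,.028),FR=(721,434,.028),RR=(718,122,.028),RL=(72,118,.028),fenceL=(130,218,.07),fenceR=(714,223,.07),fl2=(130,172,.07),slotbot=(469,378,.03),boxc=(75,85,.18),slideL=(271,208,.105),slideR=(338,208,.105),pinL=(210,82,.2),pinR=(300,82,.2),bar1=(466,300,.06),bar2=(470,246,.06),bar3=(684,258,.06),bar4=(681,312,.06),brushL=(105,375,.05),brushR=(308,367,.05)).items(): print(n,np.round(g(*a)*1000,1))
m=(P[...,2]>.09)&(P[...,0]>.5)&(P[...,0]<.8)&(P[...,1]>.0)&(P[...,1]<.15)
print(np.round(P[m][::6]*1000))
```

```text
FL [436.4 260.3  28. ]
FR [ 429.6 -295.9   28. ]
RR [ 701.6 -301.7   28. ]
RL [708.7 259.5  28. ]
fenceL [609.9 201.3  70. ]
fenceR [ 602.7 -286.4   70. ]
fl2 [649.2 201.8  70. ]
slotbot [478.4 -82.1  30. ]
boxc [691.1 229.3 180. ]
slideL [609.2  81.2 105. ]
slideR [608.7  26.8 105. ]
pinL [685.9 122.  200. ]
pinR [685.2  53.3 200. ]
bar1 [540.2 -78.7  60. ]
bar2 [586.  -82.6  60. ]
bar3 [ 575.1 -262.2   60. ]
bar4 [ 529.2 -258.4   60. ]
brushL [480.4 223.9  50. ]
brushR [486.   53.5  50. ]
[[680.   8. 284.]
 [674.   9. 282.]
 [668.   9. 284.]
 [696.  90. 189.]
 [695.  71. 189.]
 [664.   9. 286.]
 [691. 114. 194.]
 [692.  96. 190.]
 [691.  77. 194.]
 [688.  58. 202.]
 [661.   3. 286.]
 [689. 111. 191.]
 [689.  93. 190.]
 [688.  74. 192.]
 [687.  55. 195.]
 [658.   0. 287.]
 [686. 102. 189.]
 [686.  83. 189.]
 [687.  65. 185.]
 [655.   9. 288.]
 [679.  52. 199.]
 [676.  58. 201.]
 [650.   3. 286.]
 [647.  11. 286.]
 [670.  55. 198.]
 [643.   3. 287.]
 [641.  11. 286.]
 [667.  56. 188.]
 [637.   3. 288.]
 [635.  11. 286.]
 [663.  56. 181.]
 [633.   3. 282.]
 [676.  49. 122.]
 [655.  59. 186.]
 [626.   9. 286.]
 [653.  53. 182.]
 [624.   3. 285.]
 [649.  53. 183.]
 [621.   9. 284.]
 [646.  59. 182.]
 [667.  43. 106.]
 [618.   0. 285.]
 [643.  50. 184.]
 [615.   9. 284.]
 [639.  59. 185.]
 [661.  43. 105.]
 [611.   3. 289.]
 [635.  53. 188.]
 [659.  37.  99.]
 [655.  70. 102.]
 [653.  50. 110.]
 [606.   9. 286.]
 [630.  59. 186.]
 [650.  43. 108.]
 [603.   0. 287.]
 [627.  50. 183.]
 [600.   9. 285.]
 [625.  53. 180.]
 [598.   0. 284.]
 [598.   9. 270.]
 [622.  54. 167.]
 [597.   0. 262.]]
```

```bash
cat >> h.py <<'E'
def tcp(s=None):
    s=s or arm.get_state();T=np.eye(4);T[:3,:3]=R.from_euler("xyz",s["ee_rot"]).as_matrix();T[:3,3]=s["eef_pos"];return T
def plan(T0,p,rpy,n=None):
    """straight steps in tool frame: total rotvec (units) and shift(units) if turn is done first"""
    Rt=R.from_euler("xyz",rpy);R0=R.from_matrix(T0[:3,:3])
    rv=(R0.inv()*Rt).as_rotvec()/np.deg2rad(8)
    sh0=R0.inv().apply(np.array(p)-T0[:3,3])/.025; sh1=Rt.inv().apply(np.array(p)-T0[:3,3])/.025
    print("rv",rv.round(2),"shift in old axes",sh0.round(2),"in new axes",sh1.round(2))
E
python3 - <<'E'
from h import *
f=np.load("f_wrist0.npz");T=tcp()
print((np.linalg.inv(T)@f["world_from_camera"]).round(3)); print(f["camera_matrix"],f["distortion"])
plan(T,[.52,.08,.45],[np.pi,0,-np.pi/2])
E
```

```text
[[-0.    -0.961 -0.277  0.074]
 [ 1.    -0.     0.    -0.001]
 [-0.    -0.277  0.961  0.021]
 [ 0.     0.     0.     1.   ]]
[[335.62043077   0.         255.53553416]
 [  0.         335.62043077 193.25366575]
 [  0.           0.           1.        ]] [-0.03317375  0.          0.          0.          0.        ]
rv [-0.    0.    8.29] shift in old axes [17.77 15.72 -1.81] in new axes [21.53 -9.97 -1.81]
```

Request:
{"method": "carry_out", "body": {
  "targets": [
    [[0,0,0.92,0,0,-0.3,1],[0,0,0.92,0,0,-0.3,1],[0,0,0.92,0,0,-0.3,1],[0,0,0.92,0,0,-0.3,1],[0,0,0.92,0,0,-0.3,1],[0,0,0.92,0,0,-0.3,1],[0,0,0.92,0,0,-0.3,1],[0,0,0.92,0,0,-0.3,1],[0,0,0.92,0,0,-0.25,1]]
  ]
}}

```text
t: 2.02
eef_pos: [0.2708, 0.6183, 0.4712]
ee_rot: [-3.142, 0.0, -1.573]
force: [0.5, 0.0, 0.2]
width: 0.0873
```

Request:
{"method": "carry_out", "body": {
  "targets": [
    [[0,0,0,1,-0.6,0,-1],[0,0,0,1,-0.6,0,-1],[0,0,0,1,-0.6,0,-1],[0,0,0,1,-0.6,0,-1],[0,0,0,1,-0.6,0,-1],[0,0,0,1,-0.6,0,-1],[0,0,0,1,-0.6,0,-1],[0,0,0,1,-0.6,0,-1],[0,0,0,1,-0.6,0,-1],[0,0,0,1,-0.6,0,-1],[0,0,0,1,-0.6,0,-1],[0,0,0,1,-0.6,0,-1],[0,0,0,1,-0.6,0,-1],[0,0,0,1,-0.6,0,-1],[0,0,0,1,-0.6,0,-1],[0,0,0,1,-0.6,0,-1],[0,0,0,1,-0.6,0,-1],[0,0,0,1,-0.6,0,-1],[0,0,0,1,-0.6,0,-1],[0,0,0,0.8,-0.6,0,-1]]
  ]
}}

```text
t: 4.53
eef_pos: [0.572, 0.1216, 0.4711]
ee_rot: [-3.141, 0.0, -1.57]
force: [0.9, -0.0, 0.6]
width: 0.0007
```

```bash
cat > look.py <<'E'
import sys
from h import *
n=sys.argv[1]; cam=arm.camera_model("wrist");im,D=arm.grab_frame("wrist")
np.savez("f_%s.npz"%n,im=im,D=D,**{k:np.array(v) for k,v in cam.items()})
cv2.imwrite("pics/%s.png"%n,cv2.resize(im[:,:,::-1],None,fx=1.5,fy=1.5))
for q in sys.argv[2:]:
    L=arm.landmark_of("wrist",q)
    print(q,[(np.round(l["point"],1),round(l["conf"],2),np.round(atd(cam,l["point"],D),4)) for l in L[:2]])
E
python3 look.py w1 bar_end stop_pin stop_hinge stop_slide fence_face
```

```text
bar_end []
stop_pin [(array([158.4, 109. ]), 0.84, array([0.6875, 0.0943, 0.1905]))]
stop_hinge [(array([107.2, 169.9]), 0.98, array([0.6382, 0.0555, 0.1844]))]
stop_slide [(array([104.2, 226.1]), 0.81, array([0.6079, 0.0565, 0.0291]))]
fence_face []
```

View pics/w1.png

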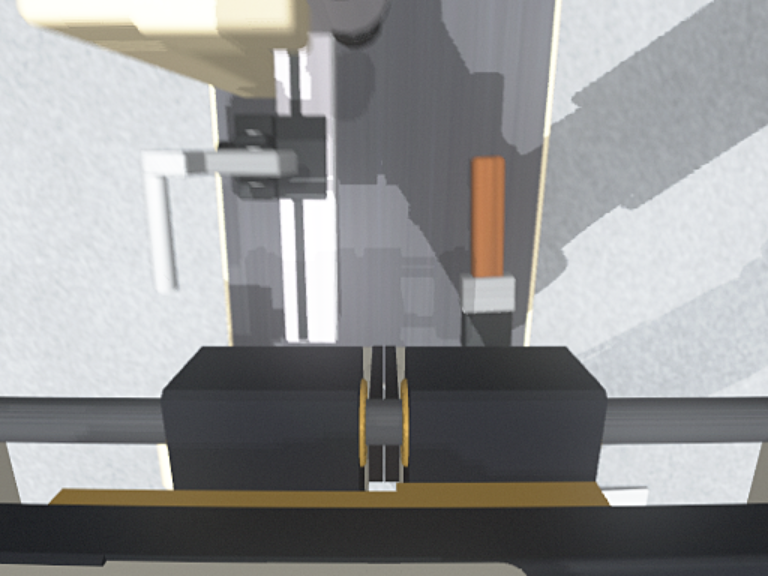

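The view shows the pin at (220,163) in the 1.5x picture, the arm at row 162, the slide at x 245-327, y 115-198, and the fence face edge at about column 336.

Run:
```python
from h import *
f=np.load("f_w1.npz");P=cloud(f,f["D"])
g=lambda x,y,z:np.round(atz(f,[y/1.5,x/1.5],z)*1000,1)
print("fence face",g(334,60,.07),g(336.5,210,.07),g(336.5,335,.07),"fence end",g(310,342,.07))
print("slide",g(327,116,.105),g(327,197,.105))
q=lambda r,c:np.round(P[int(r/1.5),int(c/1.5)]*1000,1)
print("pin pts",[q(r,c) for r,c in [(190,157),(220,161),(250,163),(280,166)]],"slide top",q(185,310),"slide2",q(130,310),"fence",q(240,320),"bed",q(300,400))
print("arm rows", [ (r,q(r,280)) for r in range(140,186,3)])
print([ (r,q(r,170)) for r in range(145,182,3)])
print("arm col", [ (c,q(163,c)) for c in range(140,300,10)])
print("pin cols", [ (c,q(240,c)) for c in range(148,180,2)])
```

```text
fence face [606.7  -9.9  70. ] [607.3  94.9  70. ] [609.8 195.4  70. ] fence end [631.5 201.5  70. ]
slide [608.9  29.4 105. ] [610.3  81.8 105. ]
pin pts [array([687.8,  69. , 192. ]), array([687.3,  84.3, 192. ]), array([688.4, 100.1, 191.9]), array([689. , 116.6, 191.5])] slide top [626.3  75.4  77.3] slide2 [625.2  36.6  74.8] fence [621.  117.8  69.4] bed [558.2 178.5  28.7]
arm rows [(140, array([647. ,  43.8,  74.8])), (143, array([647.1,  45.9,  75.1])), (146, array([647.1,  47.9,  75.4])), (149, array([647.1,  50. ,  75.9])), (152, array([647.5,  52.1,  74.6])), (155, array([626. ,  52.5, 182.5])), (158, array([625.5,  53.9, 185.4])), (161, array([625.7,  55.4, 184.4])), (164, array([625.5,  56.9, 186.2])), (167, array([625.6,  58.4, 186.2])), (170, array([625.6,  59.8, 186.3])), (173, array([625.8,  61.4, 185.9])), (176, array([626. ,  62.9, 185.2])), (179, array([648.5,  71.3,  74.6])), (182, array([648.4,  73.4,  75.7])), (185, array([648.7,  75.6,  74.9]))]
[(145, array([757.7,  46.2,  -0.8])), (148, array([757.3,  48.7,   0.9])), (151, array([ 7.58e+02,  5.12e+01, -1.00
[... 887 characters left out ...]
,  56.1, 186. ])), (280, array([625.4,  56.1, 186.5])), (290, array([622.8,  56.6, 170.8]))]
pin cols [(148, array([788. , 130.6,  -1. ])), (150, array([7.847e+02, 1.304e+02, 2.000e-01])), (152, array([694.4,  95.7, 189.8])), (154, array([nan, nan, nan])), (156, array([691.3,  95.5, 191.3])), (158, array([690.4,  95.4, 191.6])), (160, array([690.1,  95.6, 190.5])), (162, array([688.1,  95.4, 191.3])), (164, array([687.6,  95.6, 190.7])), (166, array([686.8,  95.5, 190.8])), (168, array([685.3,  95.6, 190.5])), (170, array([685.5,  96. , 188.1])), (172, array([684.3,  95.9, 189.1])), (174, array([684.3,  96.6, 185.2])), (176, array([761.7, 130.7,  -1.1])), (178, array([760.3, 130.7,  -1.1]))]
```

Request:
{"method": "carry_out", "body": {
  "targets": [
    [[0,0,0,0.1,-1,0,-1],[0,0,0,0.1,-1,0,-1],[0,0,0,0.1,-1,0,-1],[0,0,0,0.1,-1,0,-1],[0,0,0,0.1,-1,0,-1],[0,0,0,0.1,-1,0,-1],[0,0,0,0,0,1,-1],[0,0,0,0,0,1,-1],[0,0,0,0,0,1,-1],[0,0,0,0,0,1,-1],[0,0,0,0,0,1,-1],[0,0,0,0,0,0,-1]]
  ]
}}

```text
t: 6.32
eef_pos: [0.7209, 0.1098, 0.3437]
ee_rot: [3.138, -0.001, -1.568]
force: [1.0, -0.5, -0.5]
width: 0.0006
```

Request:
{"method": "carry_out", "body": {
  "targets": [
    [[0,0,0,0,0.5,0,-1],[0,0,0,0,0.5,0,-1],[0,0,0,0,0.5,0,-1],[0,0,0,0,0.5,0,-1],[0,0,0,0,0.5,0,-1],[0,0,0,0,0.5,0.2,-1],[0,0,0,0,0.5,0.4,-1],[0,0,0,0,0.5,0.5,-1],[0,0,0,0,0,0,-1]]
  ]
}}

```text
t: 7.45
eef_pos: [0.6202, 0.1086, 0.3171]
ee_rot: [3.138, -0.001, -1.569]
force: [0.4, 0.1, 0.8]
width: 0.0008
```

```bash
python3 look.py w2 stop_pin
```

```text
stop_pin []
```

View pics/w2.png

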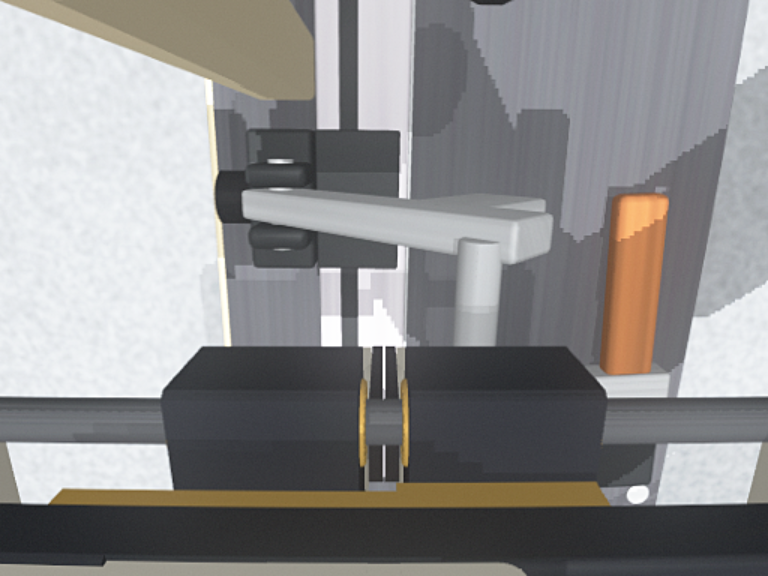

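The arm is swinging down, with the pin at about (478,270) in the 1.5x picture. I'll measure its height.

Run:
```python
from h import *
f=np.load("f_w2.npz");P=cloud(f,f["D"])
for r,c in [(260,478),(300,476),(330,474),(300,460),(300,492)]: print(np.round(P[int(r/1.5),int(c/1.5)]*1000,1))
```

```text
[596.1  62.8 171.5]
[595.5  74.2 169.4]
[595.6  82.4 170.1]
[599.4  75.1 166.5]
[591.   74.3 169.1]
```

Request:
{"method": "carry_out", "body": {
  "targets": [
    [[0,0,0,0,0.45,0.25,-1],[0,0,0,0,0.45,0.35,-1],[0,0,0,0,-0.2,0,-1],[0,0,0,0,0,-1,-1],[0,0,0,0,0,-0.6,-1],[0,0,0,0,0.7,0,-1],[0,0,0,0,0.8,0,-1],[0,0,0,0,0,0.5,-1],[0,0,0,0,0,0.5,-1],[0,0,0,0,0,0.5,-1],[0,0,0,0,0,0,-1]]
  ]
}}

```text
t: 8.93
eef_pos: [0.5669, 0.1087, 0.3042]
ee_rot: [3.14, -0.001, -1.569]
force: [0.7, -0.2, 0.4]
width: 0.0006
```

Request:
{"method": "carry_out", "body": {
  "targets": [
    [[0,0,0,0,0,0.25,-1],[0,0,0,0,0,0.25,-1],[0,0,0,0,0,0.2,-1]]
  ]
}}

```text
t: 9.3
eef_pos: [0.5668, 0.1089, 0.288]
ee_rot: [-3.142, 0.0, -1.569]
force: [-0.1, -0.7, 1.7]
width: 0.0005
```

```bash
python3 -c "
from h import *
s=arm.get_state();print(s['eef_pos'],s['force'],s['width'])"
```

```text
[0.56680686 0.10886194 0.28804322] [-0.14303171 -0.67859772  1.69267481] 0.0005219088186747133
```

Request:
{"method": "carry_out", "body": {
  "targets": [
    [[0,0,0,0,0,0.1,-1],[0,0,0,0,0,0.1,-1],[0,0,0,0,0,0,-1]]
  ]
}}

```text
t: 9.68
eef_pos: [0.5669, 0.1089, 0.2853]
ee_rot: [-3.14, 0.0, -1.568]
force: [-5.4, -0.6, 13.4]
width: 0.0007
```

Request:
{"method": "carry_out", "body": {
  "targets": [
    [[0,0,0,0,0,0,-1],[0,0,0,0,0,0,-1],[0,0,0,0,0,-1,-1],[0,0,0,0,0,-1,-1],[0,0,0,0,0,-1,-1],[0,0,0,0,0,-1,-1],[0,0,0,0,0.86,-0.2,-1],[0,0,0,0,0.86,-0.2,-1],[0,0,0,0,0.86,-0.2,-1],[0,0,0,0,0.86,-0.2,-1],[0,0,0,0,0.86,-0.2,-1]]
  ]
}}

```text
t: 11.05
eef_pos: [0.4586, 0.1086, 0.4086]
ee_rot: [-3.141, 0.0, -1.569]
force: [0.6, 0.3, 0.7]
width: 0.0001
```

```bash
python3 look.py w3 stop_pin bar_end
python3 - <<'E'
from h import *
T=tcp();plan(T,[.46,-.15,.41],[np.pi,0,-.015])
E
```

```text
stop_pin [(array([170.3, 139.9]), 0.86, array([0.5582, 0.0956, 0.1063]))]
bar_end []
rv [ -0.02  -0.   -11.12] shift in old axes [10.35 -0.02 -0.05] in new axes [ 0.21 10.34 -0.03]
```

View pics/w3.png

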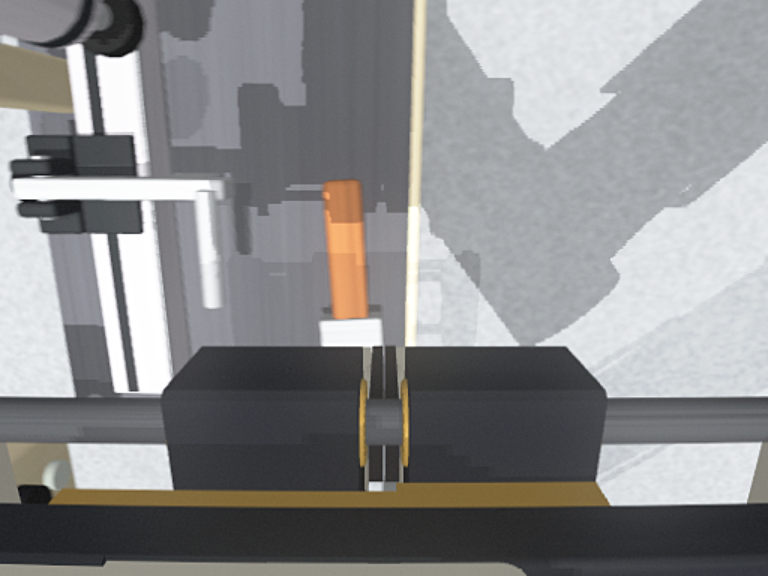

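The arm is down: its pin top is at 106 mm and it lies level, at row ~187 in the picture. Next I'll go to view the bar.

Request:
{"method": "carry_out", "body": {
  "targets": [
    [[0,0,0,1,0,0,-1],[0,0,0,1,0,0,-1],[0,0,0,1,0,0,-1],[0,0,0,1,0,0,-1],[0,0,0,1,0,0,-1],[0,0,0,1,0,0,-1],[0,0,0,1,0,0,-1],[0,0,0,1,0,0,-1],[0,0,0,1,0,0,-1],[0,0,0,1,0,0,-1]]
  ]
}}

```text
t: 12.45
eef_pos: [0.4603, -0.1425, 0.4081]
ee_rot: [3.141, -0.0, -1.569]
force: [0.6, -0.1, -0.5]
width: 0.0004
```

Request:
{"method": "carry_out", "body": {
  "targets": [
    [[0,0,-0.93,0,0,0,1],[0,0,-0.93,0,0,0,1],[0,0,-0.93,0,0,0,1],[0,0,-0.93,0,0,0,1],[0,0,-0.93,0,0,0,1],[0,0,-0.93,0,0,0,1],[0,0,-0.93,0,0,0,1],[0,0,-0.93,0,0,0,1],[0,0,-0.93,0,0,0,1],[0,0,-0.93,0,0,0,1],[0,0,-0.93,0,0,0,1],[0,0,-0.93,0,0,0,1]]
  ]
}}

```text
t: 13.95
eef_pos: [0.4604, -0.1416, 0.4081]
ee_rot: [3.141, 0.0, -0.007]
force: [0.8, -0.1, -0.7]
width: 0.0876
```

```bash
python3 look.py w4 bar bar_end
python3 - <<'E'
from h import *
f=np.load("f_w3.npz");P=cloud(f,f["D"])
q=lambda r,c:np.round(P[int(round(r/1.5)),int(round(c/1.5))]*1000,1)
for r in range(168,210,3): print(r,q(r,190),q(r,120))
E
```

```text
bar [(array([ 77.5, 282.4]), 0.94, array([ 0.5523, -0.1664,  0.0591]))]
bar_end []
168 [593.5  49.9  28.9] [620.3  47.8  74. ]
171 [593.2  51.9  30.2] [620.3  49.6  74.5]
174 [582.2  52.4  60. ] [620.2  51.3  75.3]
177 [571.9  52.6  88.1] [615.7  52.6  84.4]
180 [567.3  53.5 100.6] [607.8  53.3 100.2]
183 [566.9  55.1 102. ] [607.1  54.9 101.9]
186 [567.9  56.9  99.9] [608.   56.6 100.7]
189 [567.4  58.4 101.6] [608.   58.3 101.1]
192 [567.4  60.  102.1] [608.2  59.9 101.2]
195 [568.3  61.9 100.1] [608.2  61.6 101.6]
198 [568.7  63.6  99.7] [609.3  63.4  99.9]
201 [595.1  72.6  30.9] [622.3  67.7  75.5]
204 [595.9  74.9  29.1] [622.7  69.6  75.3]
207 [596.1  77.   29.1] [622.9  71.4  75.3]
```

View pics/w4.png

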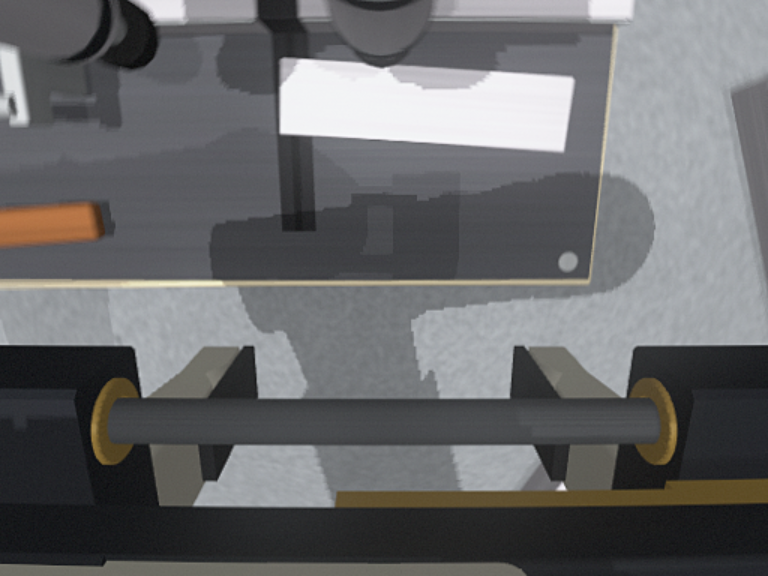

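The bar shows at (282,57)-(574,77)-(566,152)-(281,134) in the 1.5x picture, one foot above it.

Run:
```python
from h import *
f=np.load("f_w4.npz");P=cloud(f,f["D"])
c=[np.round(atz(f,[y/1.5,x/1.5],.06)*1000,1) for x,y in [(282,57),(574,77),(566,152),(281,134)]];print(c)
print("fence",[np.round(atz(f,[y/1.5,x/1.5],.07)*1000,1) for x,y in [(220,22),(600,21)]])
print("size",[np.linalg.norm(c[i]-c[(i+1)%4]) for i in range(4)], "angle",(c[1]-c[0])[0]/(c[1]-c[0])[1])
T=tcp()
# tilt 36deg about tool -> tip at (.505,-.165,.047)
t=np.deg2rad(36);z=np.array([np.sin(t),-.015*np.sin(t),-np.cos(t)])
plan(T,np.array([.495,-.165,.047])-.178*z,[np.pi,-t,-.015])
```

```text
[array([587. , -80.7,  60. ]), array([ 574.9, -257.8,   60. ]), array([ 530.5, -256.6,   60. ]), array([542.4, -77.5,  60. ])]
fence [array([604.7, -47.8,  70. ]), array([ 604.2, -266.8,   70. ])]
size [np.float64(177.51287277265277), np.float64(44.416213255972174), np.float64(179.49490243458172), np.float64(44.714650842872544)] angle 0.06832298136645974
rv [-0.    4.5   0.01] shift in old axes [-2.78  0.91  8.69] in new axes [-7.35  0.92  5.39]
```

Request:
{"method": "carry_out", "body": {
  "targets": [
    [[0,0,0,-0.93,0.3,0,1],[0,0,0,-0.93,0.3,0,1],[0,0,0,-0.93,0.3,0,1],[0,0.9,0,0,0,0,1],[0,0.9,0,0,0,0,1],[0,0.9,0,0,0,0,1],[0,0.9,0,0,0,0,1],[0,0.9,0,0,0,0,1],[0,0,0,-0.64,0,0.88,1],[0,0,0,-0.64,0,0.88,1],[0,0,0,-0.64,0,0.88,1],[0,0,0,-0.64,0,0.88,1],[0,0,0,0,0,0,1]]
  ]
}}

```text
t: 15.72
eef_pos: [0.3903, -0.1724, 0.3035]
ee_rot: [-3.127, -0.62, -0.013]
force: [0.2, 0.0, 0.6]
width: 0.0877
```

```bash
cat > tip.py <<'E'
from h import *
s=arm.get_state();T=tcp(s);print("t",s["t"],"q",s["q"].round(2),"tip",(T[:3,3]+.178*T[:3,2]).round(4),"F",s["force"].round(1),"rot",s["ee_rot"].round(3),"w",s["width"])
E
python3 tip.py
```

```text
t 15.725 q [ 0.03 -0.1  -1.02  0.32 -0.04  1.22] tip [ 0.4938 -0.1711  0.1587] F [0.2 0.  0.6] rot [-3.127 -0.62  -0.013] w 0.08769183985476653
```

Request:
{"method": "carry_out", "body": {
  "targets": [
    [[0,-0.5,0,0,0,0,1],[0,-0.5,0,0,0,0,1],[0,0,0,-0.25,0,0.9,1],[0,0,0,-0.25,0,0.9,1],[0,0,0,-0.25,0,0.9,1],[0,0,0,0,0,0,1]]
  ]
}}

```text
t: 16.48
eef_pos: [0.4047, -0.1729, 0.2357]
ee_rot: [-3.126, -0.478, -0.008]
force: [-1.0, -0.6, 0.5]
width: 0.0874
```

```bash
python3 tip.py
```

```text
t 16.475 q [ 0.03  0.07 -1.    0.25 -0.02  1.28] tip [ 0.4866 -0.1708  0.0777] F [-1.  -0.6  0.5] rot [-3.126 -0.478 -0.008] w 0.08743923727631368
```

Request:
{"method": "carry_out", "body": {
  "targets": [
    [[0,-0.5,0,0,0,0,1],[0,-0.43,0,0,0,0,1],[0,0,0,0.58,-0.1,0.68,1],[0,0,0,0.58,-0.1,0.68,1],[0,0,0,0,0,0,1]]
  ]
}}

```text
t: 17.1
eef_pos: [0.4458, -0.167, 0.2156]
ee_rot: [-3.126, -0.353, -0.006]
force: [-0.5, -0.3, 0.1]
width: 0.0877
```

```bash
python3 tip.py
```

```text
t 17.1 q [ 0.06  0.18 -0.82  0.03 -0.22  1.48] tip [ 0.5073 -0.1646  0.0486] F [-0.5 -0.3  0.1] rot [-3.126 -0.353 -0.006] w 0.0876508937822519
```

Request:
{"method": "carry_out", "body": {
  "targets": [
    [[0,0,0.06,0.25,0,0.09,1],[0,0,0,0.25,0,0.09,1],[0,0,0,0.25,0,0.09,1],[0,0,0,0.25,0,0.09,1],[0,0,0,0,0,0,1]]
  ]
}}

```text
t: 17.73
eef_pos: [0.4721, -0.1677, 0.2147]
ee_rot: [-3.123, -0.352, -0.015]
force: [-0.4, -0.2, -0.3]
width: 0.0876
```

```bash
python3 tip.py; python3 look.py w5
python3 - <<'E'
from h import *
im,D=arm.grab_frame("top");cam=arm.camera_model("top")
np.savez("f_t5.npz",im=im,D=D,**{k:np.array(v) for k,v in cam.items()})
cv2.imwrite("pics/t5.png",cv2.resize(im[85:245,165:365,::-1],None,fx=4,fy=4,interpolation=cv2.INTER_CUBIC)[:600])
E
```

```text
t 17.725 q [ 0.05  0.22 -0.76  0.02 -0.24  1.48] tip [ 0.5335 -0.1653  0.0476] F [-0.4 -0.2 -0.3] rot [-3.123 -0.352 -0.015] w 0.08759179539874017
```

View pics/w5.png

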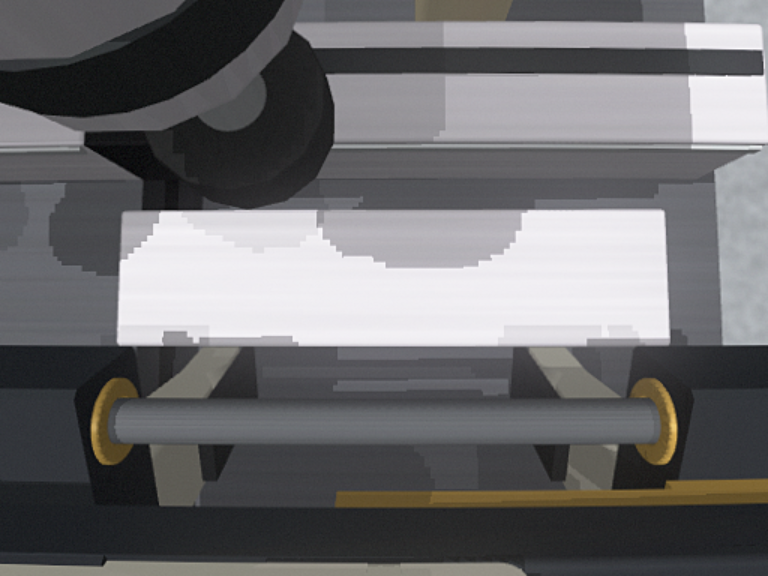

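View pics/t5.png

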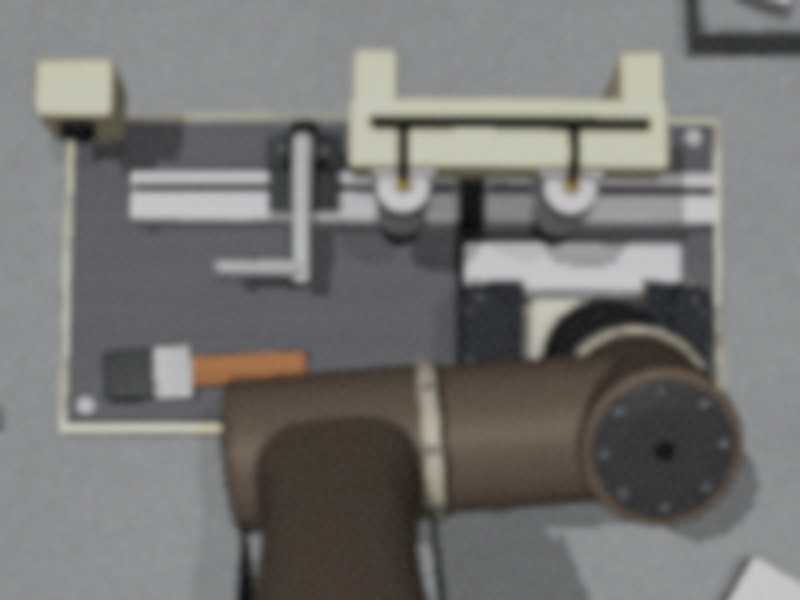

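The bar is now square to the fence in w5, with corners (121,210), (664,209), (668,345) and (118,345). I'll measure it.

Run:
```python
from h import *
f=np.load("f_w5.npz");P=cloud(f,f["D"])
for x,y in [(121,210),(664,209),(668,345),(118,345)]: print(np.round(atz(f,[y/1.5,x/1.5],.06)*1000,1))
print("fence",[np.round(atz(f,[y/1.5,x/1.5],.07)*1000,1) for x,y in [(360,142),(600,142)]])
q=lambda r,c:np.round(P[int(round(r/1.5)),int(round(c/1.5))]*1000,1)
print("foot",q(190,250),q(150,328),q(200,230),q(260,300))
```

```text
[588.  -78.3  60. ]
[ 586.1 -256.4   60. ]
[ 542.1 -255.5   60. ]
[543.6 -78.7  60. ]
fence [array([ 605.8, -158.2,   70. ]), array([ 604.9, -232.1,   70. ])]
foot [ 571.1 -144.9  141.8] [ 581.5 -156.2  131. ] [ 571.  -139.8  136.6] [ 570.8 -138.    59.7]
```

Request:
{"method": "carry_out", "body": {
  "targets": [
    [[0,0,0,-0.5,0,-0.18,1],[0,0,0,-0.5,0,-0.18,-1],[0,0,0,0,0.86,0,-1],[0,0,0,0,0.86,0,-1],[0,0,0,0,0.86,0,-1],[0,0,0,0,0.86,0,-1],[0,0,0,0,0.86,0,-1],[0,0,0,0,0.86,0,-1],[0,0.61,0,0,0,0,-1],[0,0.61,0,0,0,0,-1],[0,0,0,0.28,0,0.52,-1],[0,0,0,0.28,0,0.52,-1],[0,0,0,0,0,0,-1]]
  ]
}}

```text
t: 19.45
eef_pos: [0.4698, -0.2959, 0.1956]
ee_rot: [-3.121, -0.519, -0.018]
force: [0.2, 1.2, -0.0]
width: 0.0003
```

```bash
python3 tip.py; python3 look.py w6
```

```text
t 19.45 q [-0.33  0.32 -0.47 -0.55 -0.33  2.37] tip [ 0.5582 -0.2938  0.0412] F [ 0.2  1.2 -0. ] rot [-3.121 -0.519 -0.018] w 0.00032243037651734737
```

View pics/w6.png

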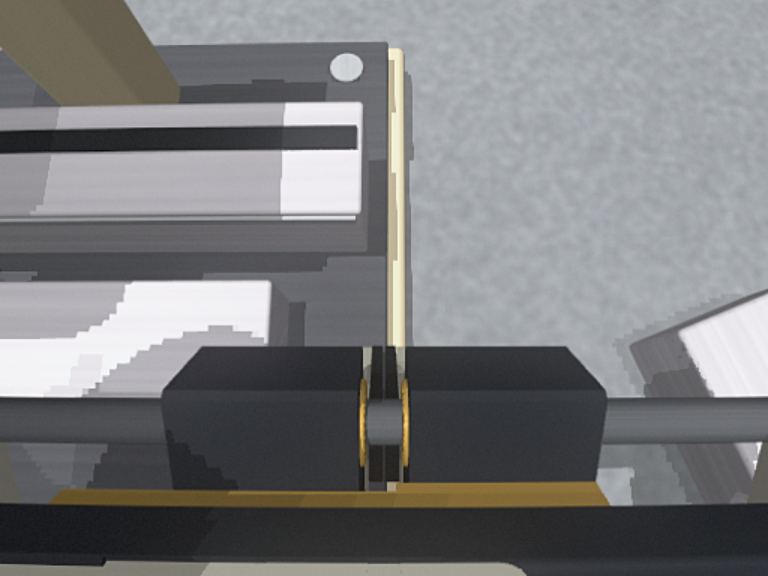

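Request:
{"method": "carry_out", "body": {
  "targets": [
    [[0,0,0,0,-0.4,-0.05,-1],[0,0,0,0,-0.4,0,-1],[0,0,0,0,-0.4,0,-1],[0,0,0,0,-0.4,0,-1],[0,0,0,0,-0.4,0,-1],[0,0,0,0,-0.4,0,-1],[0,0,0,0,-0.4,0,-1],[0,0,0,0,-0.4,0,-1],[0,0,0,0,-0.3,0,-1],[0,0,0,0,0,0,-1]]
  ]
}}

```text
t: 20.75
eef_pos: [0.4689, -0.2078, 0.1996]
ee_rot: [-3.122, -0.522, -0.017]
force: [-0.4, 0.0, 0.0]
width: 0.0004
```

```bash
cat > top.py <<'E'
import sys
from h import *
n=sys.argv[1]
im,D=arm.grab_frame("top");cam=arm.camera_model("top")
np.savez("f_%s.npz"%n,im=im,D=D,**{k:np.array(v) for k,v in cam.items()})
cv2.imwrite("pics/%s.png"%n,cv2.resize(im[85:205,165:365,::-1],None,fx=4,fy=4,interpolation=cv2.INTER_CUBIC))
E
python3 tip.py; python3 top.py t7; python3 look.py w7
```

```text
t 20.75 q [-0.08  0.26 -0.65 -0.36 -0.15  1.98] tip [ 0.5577 -0.2058  0.0453] F [-0.4  0.   0. ] rot [-3.122 -0.522 -0.017] w 0.0004038615106031957
```

View pics/t7.png

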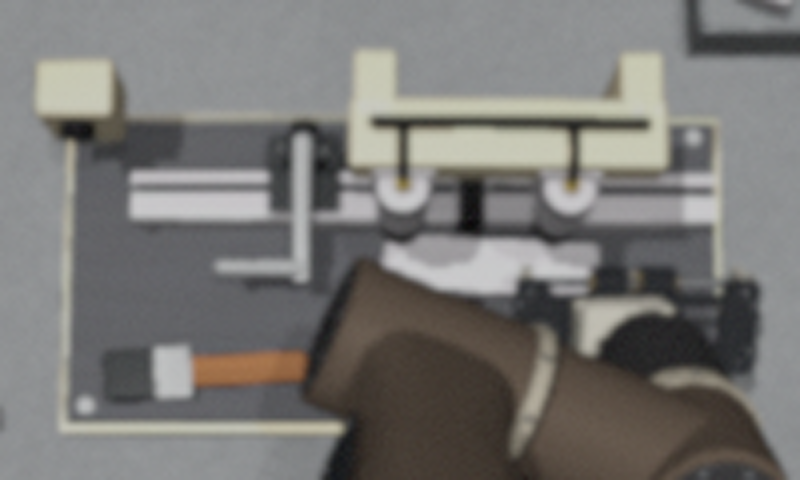

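View pics/w7.png

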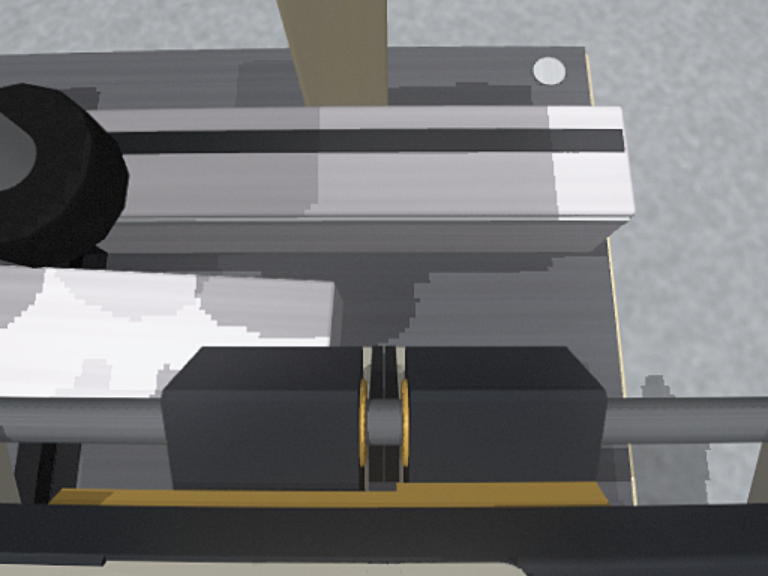

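Request:
{"method": "carry_out", "body": {
  "targets": [
    [[0,0,0,0,0.15,0,-1],[0,0,0,0.24,0,0.14,-1],[0,0,0,0,-0.3,0,-1],[0,0,0,0,-0.35,0,-1],[0,0,0,0,-0.35,0,-1],[0,0,0,0,-0.35,0,-1],[0,0,0,0,-0.35,0,-1],[0,0,0,0,-0.25,0,-1],[0,0,0,0,0,0,-1]]
  ]
}}

```text
t: 21.98
eef_pos: [0.4773, -0.1697, 0.2002]
ee_rot: [-3.109, -0.524, -0.019]
force: [0.2, 0.4, 0.7]
width: 0.0007
```

```bash
python3 tip.py; python3 top.py t8; python3 look.py w8
```

```text
t 21.975 q [ 0.05  0.25 -0.79 -0.08 -0.    1.6 ] tip [ 0.5664 -0.1657  0.0462] F [0.2 0.4 0.7] rot [-3.109 -0.524 -0.019] w 0.0007021374336494427
```

View pics/t8.png

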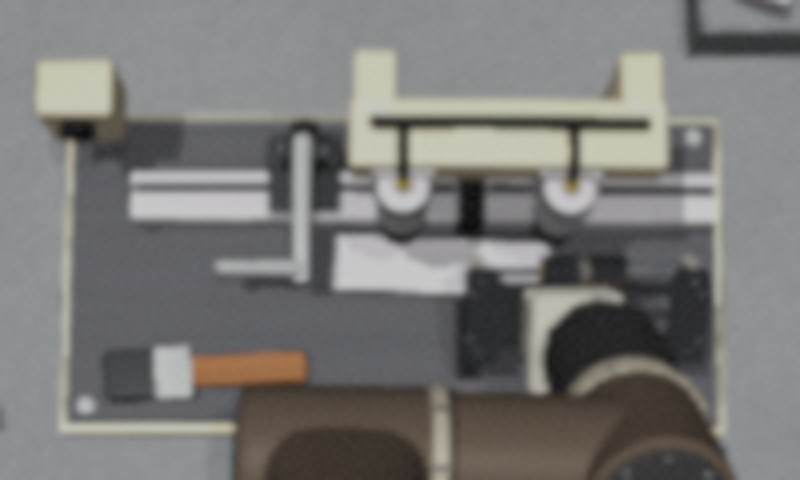

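View pics/w8.png

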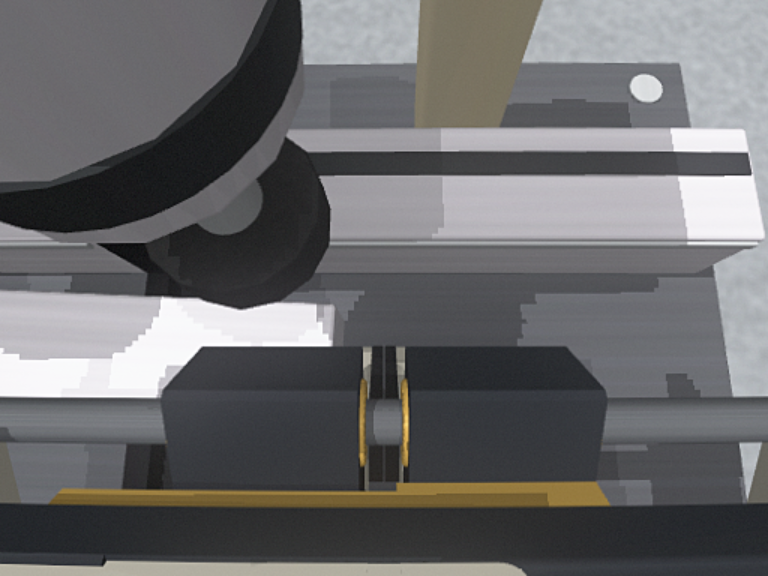

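Request:
{"method": "carry_out", "body": {
  "targets": [
    [[0,0,0,0,0.4,0,-1],[0,0,0,-0.38,0,-0.5,-1],[0,-0.25,0,-0.38,0,-0.5,-1],[0,-0.4,0,0,0,0,-1],[0,-0.4,0,0,0,0,-1],[0,0,0,0,-0.83,0,1],[0,0,0,0,-0.83,0,1],[0,0,0,0,-0.83,0,1],[0,0,0,0,-0.83,0,1],[0,0,0,0,-0.83,0,1],[0,0,0,0,0,0,1]]
  ]
}}

```text
t: 23.45
eef_pos: [0.4522, -0.0827, 0.2242]
ee_rot: [-3.095, -0.364, -0.012]
force: [0.4, 0.0, 0.2]
width: 0.0549
```

```bash
python3 tip.py;  python3 look.py w9
```

```text
t 23.45 q [ 0.21  0.13 -1.02  0.51 -0.07  0.86] tip [ 0.5156 -0.0752  0.0581] F [0.4 0.  0.2] rot [-3.095 -0.364 -0.012] w 0.05486826854974449
```

View pics/w9.png

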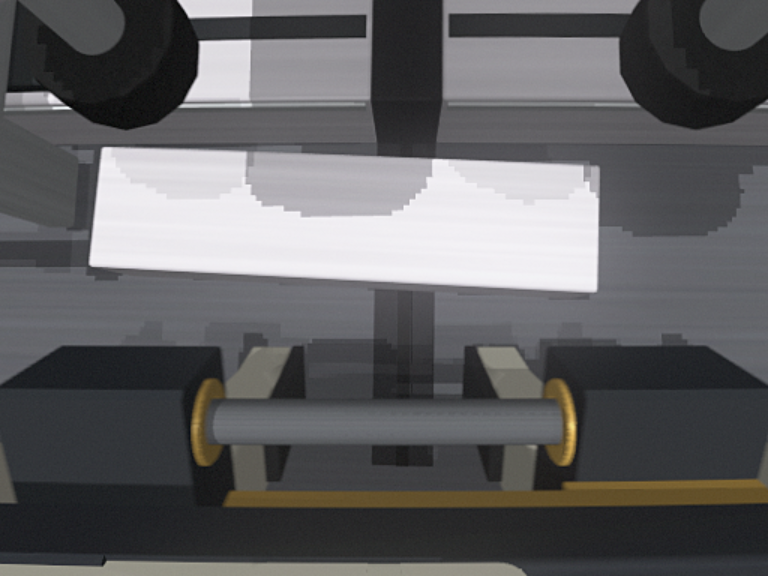

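The bar now lies at (103,147)-(599,166)-(597,292)-(90,266), with the tongue to the left at columns 0-95.

Run:
```python
from h import *
f=np.load("f_w9.npz");P=cloud(f,f["D"])
c=[np.round(atz(f,[y/1.5,x/1.5],.06)*1000,1) for x,y in [(103,147),(599,166),(597,292),(90,266)]];print(c)
print("fence",[np.round(atz(f,[y/1.5,x/1.5],.07)*1000,1) for x,y in [(300,104),(560,104)]])
q=lambda r,c:np.round(P[int(round(r/1.5)),int(round(c/1.5))]*1000,1)
print("tongue",[q(r,cc) for r,cc in [(150,40),(180,60),(200,60),(200,72)]])
s=arm.get_state();print(s["force"])
T=tcp()
for tip,t in (([.540,-.075,.047],22),([.53,-.075,.047],20)):
    t=np.deg2rad(t);z=np.array([np.sin(t),-.015*np.sin(t),-np.cos(t)])
    plan(T,np.array(tip)-.178*z,[np.pi,-t,-.015])
```

```text
[array([595.8,  28.3,  60. ]), array([ 586.6, -148.7,   60. ]), array([ 542.9, -146.5,   60. ]), array([552. ,  30.5,  60. ])]
fence [array([605.6, -46.3,  70. ]), array([ 604.4, -132.8,   70. ])]
tongue [array([595.3,  52.7,  59.7]), array([587.6,  52.9,  47.8]), array([579.8,  52.5,  47.7]), array([581.6,  52.1,  41.1])]
[-0.20545676  0.07971178 -0.39897341]
rv [-0.34  0.15  0.01] shift in old axes [ 0.63 -0.35  0.76] in new axes [ 0.61 -0.38  0.76]
rv [-0.34 -0.1   0.02] shift in old axes [ 0.5  -0.35  0.62] in new axes [ 0.51 -0.38  0.59]
```

Request:
{"method": "carry_out", "body": {
  "targets": [
    [[-0.34,-0.1,0.02,0.5,-0.38,0.2,1],[0,0,0,0,0,0.4,1],[0,0,0,0.19,0,0.07,1],[0,0,0,0.19,0,0.07,1],[0,0,0,0.19,0,0.07,1],[0,0,0,0.19,0,0.07,1],[0,0,0,0,0,0,1]]
  ]
}}

```text
t: 24.38
eef_pos: [0.4932, -0.0793, 0.2212]
ee_rot: [-3.133, -0.333, -0.016]
force: [-1.6, -0.4, -0.6]
width: 0.0877
```

```bash
python3 tip.py
```

```text
t 24.375 q [ 0.21  0.2  -0.93  0.51 -0.13  0.85] tip [ 0.5513 -0.0788  0.053 ] F [-1.6 -0.4 -0.6] rot [-3.133 -0.333 -0.016] w 0.08771911654443562
```

Request:
{"method": "carry_out", "body": {
  "targets": [
    [[0,0.4,0,-0.41,0,0.22,1],[0,0,0,0.07,0,0.03,1],[0,0,0,0,0,0,1]]
  ]
}}

```text
t: 24.75
eef_pos: [0.4903, -0.0817, 0.2238]
ee_rot: [-3.11, -0.362, -0.017]
force: [-3.3, -1.7, -0.0]
width: 0.088
```

```bash
python3 tip.py;  python3 look.py w10
```

```text
t 24.75 q [ 0.2   0.19 -0.95  0.52 -0.09  0.85] tip [ 0.5534 -0.0772  0.0574] F [-3.3 -1.7 -0. ] rot [-3.11  -0.362 -0.017] w 0.08798196131134912
```

View pics/w10.png

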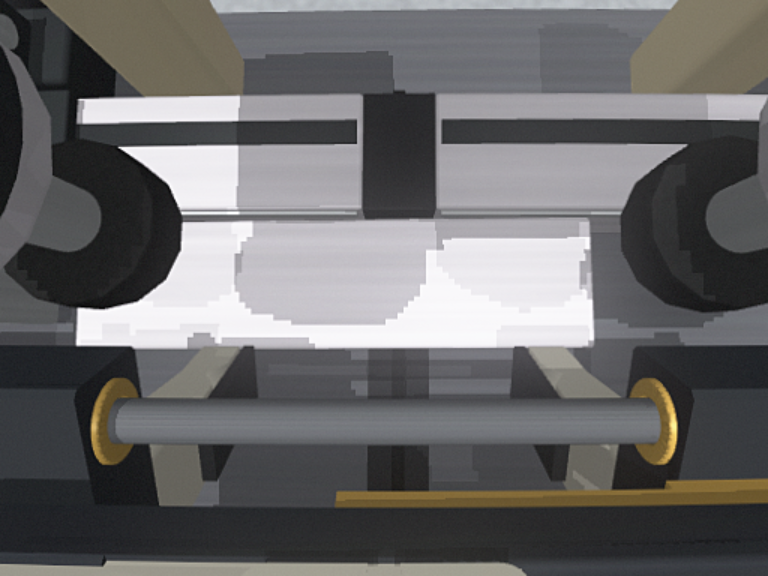

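Bar edges in w10 are rear row ~218 and front row 346, so the bar is flat on the fence, with its -y end at column 593. Next comes the end push: retreat, go sideways, close the jaws.

Request:
{"method": "carry_out", "body": {
  "targets": [
    [[0,0,0,-0.28,0,-0.11,1],[0,0,0,-0.28,0,-0.11,1],[0,0,0,0,0.86,0,-1],[0,0,0,0,0.86,0,-1],[0,0,0,0,0.86,0,-1],[0,0,0,0,0.86,0,-1],[0,0,0,0,0.86,0,-1],[0,0,0,0,0,0,-1]]
  ]
}}

```text
t: 25.8
eef_pos: [0.4774, -0.1882, 0.2237]
ee_rot: [-3.113, -0.366, -0.018]
force: [1.3, -0.1, 0.6]
width: 0.0333
```

```bash
python3 tip.py; python3 look.py w11;python3 - <<'E'
from h import *
f=np.load("f_w10.npz")
print([np.round(atz(f,[y/1.5,x/1.5],.06)*1000,1) for x,y in [(580,218),(593,346),(78,346),(200,219)]])
print("fence",[np.round(atz(f,[y/1.5,x/1.5],.07)*1000,1) for x,y in [(250,213),(560,213)]])
T=tcp()
t=np.deg2rad(27);z=np.array([np.sin(t),-.015*np.sin(t),-np.cos(t)])
plan(T,np.array([.561,-.19,.043])-.178*z,[np.pi,-t,-.015])
E
```

```text
t 25.8 q [-0.    0.22 -0.69 -0.08 -0.3   1.63] tip [ 0.5411 -0.1843  0.0575] F [ 1.3 -0.1  0.6] rot [-3.113 -0.366 -0.018] w 0.03329723894640769
[array([ 605.5, -144.1,   60. ]), array([ 561.9, -146.8,   60. ]), array([562.6,  30. ,  60. ]), array([606.8, -12.4,  60. ])]
fence [array([606.3, -33.1,  70. ]), array([ 605. , -134.1,   70. ])]
rv [-0.19  0.76 -0.03] shift in old axes [-0.19  0.07  0.86] in new axes [-0.28  0.04  0.84]
```

View pics/w11.png

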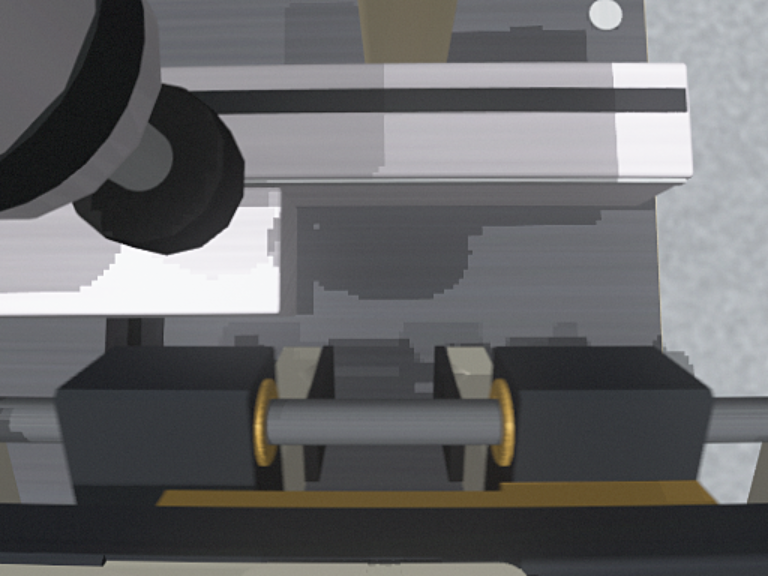

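Request:
{"method": "carry_out", "body": {
  "targets": [
    [[0,0,0,0,0.1,0,-1],[-0.19,0.38,-0.03,-0.14,0,0.2,-1],[0,0.38,0,-0.14,0,0.3,-1],[0,0,0,0,0,0.34,-1],[0,0,0,0,0,0,-1]]
  ]
}}

```text
t: 26.48
eef_pos: [0.4794, -0.1912, 0.2016]
ee_rot: [-3.138, -0.469, -0.012]
force: [-0.4, 0.3, -0.2]
width: 0.0007
```

```bash
python3 tip.py; python3 look.py w12
```

```text
t 26.475 q [-0.    0.26 -0.83  0.11 -0.02  1.45] tip [ 0.5598 -0.1916  0.0428] F [-0.4  0.3 -0.2] rot [-3.138 -0.469 -0.012] w 0.0006867487523623471
```

View pics/w12.png

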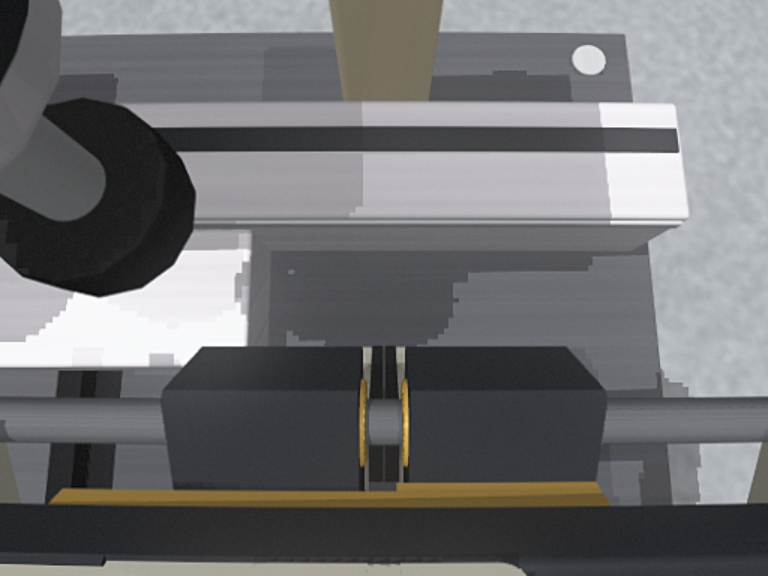

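Request:
{"method": "carry_out", "body": {
  "targets": [
    [[0,0,0,0.14,-0.2,-0.1,-1],[0,0,0,0,-0.35,0,-1],[0,0,0,0,-0.35,0,-1],[0,0,0,0.02,-0.15,0.01,-1],[0,0,0,0.02,-0.15,0.01,-1],[0,0,0,0.02,-0.15,0.01,-1],[0,0,0,0.02,-0.15,0.01,-1],[0,0,0,0.02,-0.15,0.01,-1],[0,0,0,0,0,0,-1]]
  ]
}}

```text
t: 27.65
eef_pos: [0.4855, -0.1618, 0.2092]
ee_rot: [-3.113, -0.465, -0.012]
force: [0.7, -1.4, -0.4]
width: 0.0008
```

```bash
python3 tip.py; python3 look.py w13;  python3 top.py t13
```

```text
t 27.65 q [ 0.06  0.24 -0.84  0.15 -0.02  1.35] tip [ 0.5653 -0.1577  0.0502] F [ 0.7 -1.4 -0.4] rot [-3.113 -0.465 -0.012] w 0.0008208919388589728
```

View pics/w13.png

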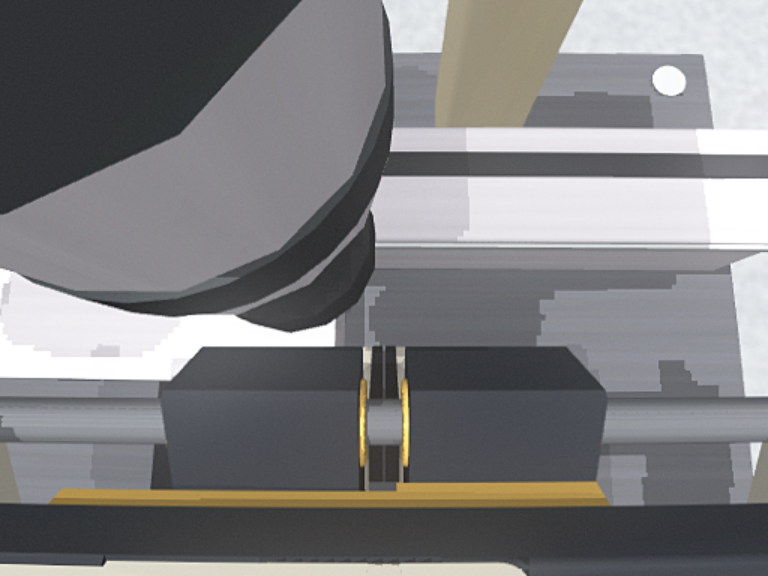

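View pics/t13.png

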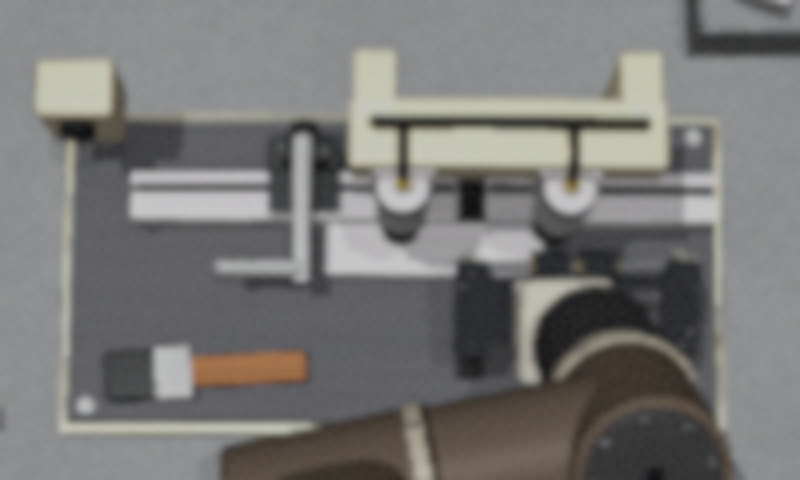

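```bash
cat > kin.py <<'E'
import numpy as np
from scipy.spatial.transform import Rotation as R
from scipy.optimize import least_squares
data=[([1.4461304,.3593728,.01106648,-.00036586,-1.22411717,-.2880816],[.27069,.61813,.40373],[3.13993,-.00013,-.41287]),
([.03,-.1,-1.02,.32,-.04,1.22],[.3903,-.1724,.3035],[-3.127,-.62,-.013]),
([.03,.07,-1,.25,-.02,1.28],[.4047,-.1729,.2357],[-3.126,-.478,-.008]),
([.06,.18,-.82,.03,-.22,1.48],[.4458,-.167,.2156],[-3.126,-.353,-.006]),
([.05,.22,-.76,.02,-.24,1.48],[.4721,-.1677,.2147],[-3.123,-.352,-.015]),
([-.33,.32,-.47,-.55,-.33,2.37],[.4698,-.2959,.1956],[-3.121,-.519,-.018]),
([-.08,.26,-.65,-.36,-.15,1.98],[.4689,-.2078,.1996],[-3.122,-.522,-.017]),
([.05,.25,-.79,-.08,0,1.6],[.4773,-.1697,.2002],[-3.109,-.524,-.019]),
([.21,.13,-1.02,.51,-.07,.86],[.4522,-.0827,.2242],[-3.095,-.364,-.012]),
([.21,.2,-.93,.51,-.13,.85],[.4932,-.0793,.2212],[-3.133,-.333,-.016]),
([.2,.19,-.95,.52,-.09,.85],[.4903,-.0817,.2238],[-3.11,-.362,-.017]),
([0,.22,-.69,-.08,-.3,1.63],[.4774,-.1882,.2237],[-3.113,-.366,-.018]),
([0,.26,-.83,.11,-.02,1.45],[.4794,-.1912,.2016],[-3.138,-.469,-.012]),
([.06,.24,-.84,.15,-.02,1.35],[.4855,-.1618,.2092],[-3.113,-.465,-.012])]
def fk(q,p,s=(1,1,1)):
    r0,h,L1,L2,e,d,y0,e5=p
    R1=R.from_euler("z",q[0]); R2=R1*R.from_euler("y",q[1]); R3=R2*R.from_euler("y",-q[2])  # forearm frame: x along forearm
    R4=R3*R.from_euler("x",s[0]*q[3]); R5=R4*R.from_euler("y",-q[4])  # tool along x
    R6=R5*R.from_euler("x",s[1]*q[5])
    P=R1.apply([r0,y0,h])+R2.apply([0,0,L1])+R3.apply([L2,0,e])+R5.apply([d,0,0])+R5.apply([0,0,e5])
    return P,R6
if __name__=="__main__":
    for s in [(1,1),(1,-1),(-1,1),(-1,-1)]:
        # const tool rotation
        rel=[(fk(q,np.zeros(8),s)[1].inv()*R.from_euler("xyz",e)) for q,_,e in data]
        m=R.concatenate(rel).mean(); dev=[(m.inv()*r).magnitude() for r in rel]
        def res(p): return np.concatenate([fk(q,p,s)[0]-np.array(x) for q,x,_ in data])
        o=least_squares(res,[0,.3,.35,.35,0,.15,.19,0],x_scale=.1)
        print(s,"rotdev",np.round(dev,3),"rms",np.sqrt(np.mean(o.fun**2)),o.x.round(3))
E
python3 kin.py
```

```text
(1, 1) rotdev [2.629 0.033 0.02  0.064 0.071 0.693 0.195 0.049 0.354 0.39  0.356 0.047
 0.045 0.074] rms 0.020764179355921782 [ 0.281 -0.01   0.321  0.254  0.048 -0.123 -0.182 -0.005]
(1, -1) rotdev [0.214 0.425 0.298 0.157 0.166 1.294 0.926 0.382 0.803 0.809 0.828 0.367
 0.028 0.103] rms 0.020764179355921782 [ 0.281 -0.01   0.321  0.254  0.048 -0.123 -0.182 -0.005]
(-1, 1) rotdev [2.908 0.363 0.232 0.161 0.172 1.941 1.163 0.392 1.084 1.098 1.099 0.462
 0.102 0.092] rms 0.021308343535399343 [ 0.295  0.051  0.35   0.263  0.024 -0.06  -0.177 -0.039]
(-1, -1) rotdev [0.002 0.008 0.009 0.002 0.01  0.006 0.003 0.012 0.008 0.002 0.007 0.004
 0.007 0.009] rms 0.021308343535399343 [ 0.295  0.051  0.35   0.263  0.024 -0.06  -0.177 -0.039]
```

```bash
cat > kin2.py <<'E'
from kin import *
def frames(q):
    R1=R.from_euler("z",q[0]); R2=R1*R.from_euler("y",q[1]); R3=R2*R.from_euler("y",-q[2])
    R4=R3*R.from_euler("x",-q[3]); R5=R4*R.from_euler("y",-q[4]); return R1,R2,R3,R4,R5,R5*R.from_euler("x",-q[5])
def A(q): return np.hstack([f.as_matrix() for f in frames(q)[:5]])
M=np.vstack([A(q) for q,_,_ in data]);b=np.concatenate([x for _,x,_ in data])
lam=.01
V=np.linalg.solve(M.T@M+lam**2*np.eye(15),M.T@b)
Rt=R.concatenate([frames(q)[5].inv()*R.from_euler("xyz",e) for q,_,e in data]).mean()
def FK(q): return A(q)@V, frames(q)[5]*Rt
LO=np.array([-3.07,-1.43,-1.02,-3.03,-3.05,-3.03]);HI=np.array([3.07,2.12,1.25,1.67,0,3.03])
def IK(p,rpy,q0):
    Rg=R.from_euler("xyz",rpy)
    def f(q):
        P,Rr=FK(q);return np.r_[(P-p)*5,(Rg.inv()*Rr).as_rotvec()]
    o=least_squares(f,np.clip(q0,LO+1e-3,HI-1e-3),bounds=(LO,HI));return o.x,np.abs(o.fun).max()
if __name__=="__main__":
    print(V.reshape(5,3).round(3)); r=M@V-b; print(np.sqrt(np.mean(r**2)),np.abs(r).max())
    q0=data[-1][0]
    for t in (20,24,27,30,35,40,45,50):
      for x in (.562,.567):
        tt=np.deg2rad(t);z=np.array([np.sin(tt),0,-np.cos(tt)]);p=np.array([x,-.149,.045])-.178*z
        out=[]
        for qs in (q0,[.06,.24,-.84,-2.9,-.3,-1.7],[.06,.24,-.84,-1.5,-.3,3.]):
            q,e=IK(p,[np.pi,-tt,-.015],qs);out.append((q.round(2).tolist(),round(e,3)))
        print(t,x,out)
E
python3 kin2.py
```

```text
[[ 0.001 -0.     0.201]
 [ 0.005 -0.     0.596]
 [ 0.231 -0.     0.001]
 [ 0.231 -0.096 -0.001]
 [ 0.195 -0.096 -0.001]]
0.0014973071332535825 0.0031097358696120514
20 0.562 [([0.09, 0.25, -0.79, 0.21, -0.18, 1.26], np.float64(0.0)), ([-0.65, 0.28, -0.77, -3.03, -0.0, -1.1], np.float64(0.3)), ([0.09, 0.25, -0.79, 0.21, -0.18, 1.26], np.float64(0.0))]
20 0.567 [([0.09, 0.26, -0.78, 0.2, -0.19, 1.27], np.float64(0.0)), ([-0.64, 0.29, -0.76, -3.03, -0.0, -1.11], np.float64(0.299)), ([0.09, 0.26, -0.78, 0.2, -0.19, 1.27], np.float64(0.0))]
24 0.562 [([0.08, 0.24, -0.88, 0.31, -0.05, 1.18], np.float64(0.022)), ([-0.66, 0.27, -0.78, -3.03, -0.0, -1.1], np.float64(0.301)), ([0.08, 0.24, -0.88, 0.31, -0.05, 1.18], np.float64(0.022))]
24 0.567 [([0.07, 0.25, -0.87, 0.31, -0.05, 1.17], np.float64(0.021)), ([-0.65, 0.28, -0.77, -3.03, -0.0, -1.11], np.float64(0.3)), ([0.07, 0.25, -0.87, 0.31, -0.05, 1.17], np.float64(0.021))]
27 0.562 [([0.09, 0.24, -0.85, 0.12, -0.02, 1.36], np.float64(0.043)), ([-0.66, 0.26, -0.79, -3.03, -0.0, -1.11], np.float64(0.301)), ([0.09, 0.24, -0.85, 0.12, -0.02, 1.3
[... 1464 characters left out ...]
0.56, -1.52, -0.29, -2.89], np.float64(0.0)), ([-0.28, 0.24, -0.57, -1.27, -0.18, 3.03], np.float64(0.05))]
45 0.567 [([-0.28, 0.24, -0.56, -1.27, -0.18, 3.03], np.float64(0.048)), ([-0.42, 0.26, -0.55, -1.51, -0.28, -2.9], np.float64(0.0)), ([-0.28, 0.24, -0.56, -1.27, -0.18, 3.03], np.float64(0.048))]
50 0.562 [([-0.28, 0.23, -0.58, -1.28, -0.17, 3.03], np.float64(0.146)), ([-0.65, 0.31, -0.64, -1.83, -0.49, -2.41], np.float64(0.0)), ([-0.28, 0.23, -0.58, -1.28, -0.17, 3.03], np.float64(0.146))]
50 0.567 [([-0.28, 0.24, -0.57, -1.28, -0.17, 3.03], np.float64(0.144)), ([-0.64, 0.31, -0.63, -1.83, -0.48, -2.41], np.float64(0.0)), ([-0.28, 0.24, -0.57, -1.28, -0.17, 3.03], np.float64(0.144))]
```

```bash
cat > chk.py <<'E'
from kin2 import *
def pose(tip,t,yaw=-.015):
    tt=np.deg2rad(t);Rg=R.from_euler("xyz",[np.pi,-tt,yaw]);return np.array(tip)-.178*Rg.apply([0,0,1]),[np.pi,-tt,yaw]
def path(way,q):
    for tip,t in way:
        p,r=pose(tip,t);q,e=IK(p,r,q);print(tip,t,q.round(2),"err",round(e,3))
    return q
if __name__=="__main__":
    q=data[-1][0]
    path([([.56,-.20,.05],27),([.56,-.20,.05],33),([.56,-.2,.05],40),([.575,-.2,.045],40),([.575,-.17,.045],40),([.575,-.149,.045],40)],q)
    print();path([([.56,-.20,.05],40),([.52,-.20,.05],40),([.52,-.15,.05],40),([.52,-.1,.05],40),([.52,-.075,.05],40),([.55,-.075,.045],40)],[-.2,.23,-.6,-.9,-.1,2.6])
    print();path([([.52,-.1,.05],18),([.55,-.1,.05],18),([.55,-.075,.05],18),([.55,-.075,.05],22),([.55,-.12,.05],22)],[.2,.2,-.9,.3,-.2,.9])
E
python3 chk.py
```

```text
[0.56, -0.2, 0.05] 27 [-0.02  0.25 -0.85  0.21 -0.    1.37] err 0.003
[0.56, -0.2, 0.05] 33 [-0.05  0.25 -0.7  -0.35 -0.05  1.95] err 0.0
[0.56, -0.2, 0.05] 40 [-0.28  0.24 -0.54 -1.01 -0.2   2.78] err 0.0
[0.575, -0.2, 0.045] 40 [-0.27  0.27 -0.52 -1.01 -0.19  2.77] err 0.0
[0.575, -0.17, 0.045] 40 [-0.17  0.26 -0.56 -0.98 -0.12  2.67] err 0.0
[0.575, -0.149, 0.045] 40 [-0.09  0.25 -0.59 -0.92 -0.06  2.55] err 0.0

[0.56, -0.2, 0.05] 40 [-0.28  0.24 -0.54 -1.01 -0.2   2.78] err 0.0
[0.52, -0.2, 0.05] 40 [-0.35  0.2  -0.59 -1.09 -0.24  2.91] err 0.0
[0.52, -0.15, 0.05] 40 [-0.17  0.17 -0.65 -1.04 -0.12  2.73] err 0.0
[0.52, -0.1, 0.05] 40 [ 0.    0.16 -0.7  -1.01 -0.    2.57] err 0.015
[0.52, -0.075, 0.05] 40 [ 0.01  0.15 -0.69 -1.13 -0.    2.68] err 0.032
[0.55, -0.075, 0.045] 40 [ 0.02  0.2  -0.64 -1.12 -0.    2.67] err 0.032

[0.52, -0.1, 0.05] 18 [ 0.2   0.17 -0.95  0.43 -0.16  0.95] err 0.0
[0.55, -0.1, 0.05] 18 [ 0.2   0.21 -0.86  0.33 -0.2   1.04] err 0.0
[0.55, -0.075, 0.05] 18 [ 0.23  0.21 -0.91  0.48 -0.17  0.86] err 0.0
[0.55, -0.075, 0.05] 22 [ 0.18  0.19 -0.99  0.63 -0.06  0.75] err 0.038
[0.55, -0.12, 0.05] 22 [ 0.11  0.2  -0.95  0.51 -0.06  0.94] err 0.019
```

Request:
{"method": "carry_out", "body": {
  "targets": [
    [[0,0,0,0,0.85,0,-1],[-0.2,0,0,0,0.85,0,-1],[0,0.56,0,-0.48,0,0.1,-1],[0,0.56,0,-0.48,0,0.1,-1],[0,0.56,0,-0.48,0,0.1,-1],[0,0,0,0,0,0,-1],[0,0,0,0,0,0,-1]]
  ]
}}

```text
t: 28.62
eef_pos: [0.4573, -0.2135, 0.19]
ee_rot: [3.126, -0.605, -0.017]
force: [0.2, -0.2, 0.2]
width: 0.0004
```

```bash
python3 tip.py; python3 look.py w14
python3 - <<'E'
from h import *
T=tcp();t=np.deg2rad(40);Rg=R.from_euler("xyz",[np.pi,-t,-.015])
plan(T,np.array([.576,-.185,.045])-.178*Rg.apply([0,0,1]),[np.pi,-t,-.015])
E
```

```text
t 28.625 q [-0.13  0.26 -0.63 -0.57 -0.09  2.24] tip [ 0.5585 -0.2179  0.0437] F [ 0.2 -0.2  0.2] rot [ 3.126 -0.605 -0.017] w 0.00044111736852755633
rv [ 0.11  0.67 -0.  ] shift in old axes [-0.06 -1.2   0.35] in new axes [-0.09 -1.2   0.36]
```

View pics/w14.png

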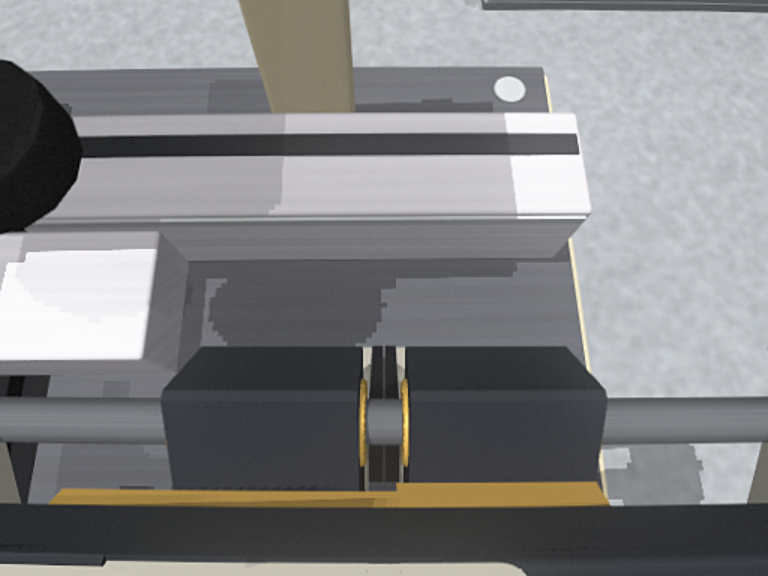

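Request:
{"method": "carry_out", "body": {
  "targets": [
    [[0.05,0.34,0,-0.05,0,0.18,-1],[0.05,0.34,0,-0.05,0,0.18,-1],[0,0,0,0,0,0,-1],[0,0,0,0,0,0,-1]]
  ]
}}

```text
t: 29.18
eef_pos: [0.4583, -0.2139, 0.1808]
ee_rot: [3.14, -0.69, -0.017]
force: [-0.6, 0.1, 0.0]
width: 0.0005
```

```bash
python3 tip.py
python3 - <<'E'
from h import *
f=np.load("f_w14.npz")
print([np.round(atz(f,[y/1.5,x/1.5],.06)*1000,1) for x,y in [(158,233),(145,360),(2,234),(2,358)]])
T=tcp();t=np.deg2rad(40);Rg=R.from_euler("xyz",[np.pi,-t,-.015])
plan(T,np.array([.576,-.185,.045])-.178*Rg.apply([0,0,1]),[np.pi,-t,-.015])
E
```

```text
t 29.175 q [-0.3   0.28 -0.51 -1.   -0.21  2.78] tip [ 0.5715 -0.2163  0.0435] F [-0.6  0.1  0. ] rot [ 3.14  -0.69  -0.017] w 0.0004652458003598556
[array([ 604.4, -141.5,   60. ]), array([ 560.9, -142.5,   60. ]), array([605.4, -87.5,  60. ]), array([562.4, -96.8,  60. ])]
rv [ 0.02  0.06 -0.01] shift in old axes [ 0.1  -1.23  0.05] in new axes [ 0.1  -1.23  0.06]
```

Request:
{"method": "carry_out", "body": {
  "targets": [
    [[0,0,0,0.1,-0.7,0.05,-1],[0,0,0,0,-0.7,0,-1],[0,0,0,0,-0.6,0,-1],[0,0,0,0,-0.12,0,-1],[0,0,0,0,-0.12,0,-1],[0,0,0,0,-0.12,0,-1],[0,0,0,0,-0.12,0,-1],[0,0,0,0,0,0,-1]]
  ]
}}

```text
t: 30.18
eef_pos: [0.4627, -0.1516, 0.1815]
ee_rot: [3.139, -0.692, -0.016]
force: [-0.4, -1.8, -0.1]
width: 0.0003
```

```bash
python3 tip.py; python3 look.py w15;python3 top.py t15
```

```text
t 30.175 q [-0.08  0.25 -0.59 -0.88 -0.05  2.5 ] tip [ 0.5763 -0.1539  0.0444] F [-0.4 -1.8 -0.1] rot [ 3.139 -0.692 -0.016] w 0.00032526475139970767
```

View pics/w15.png

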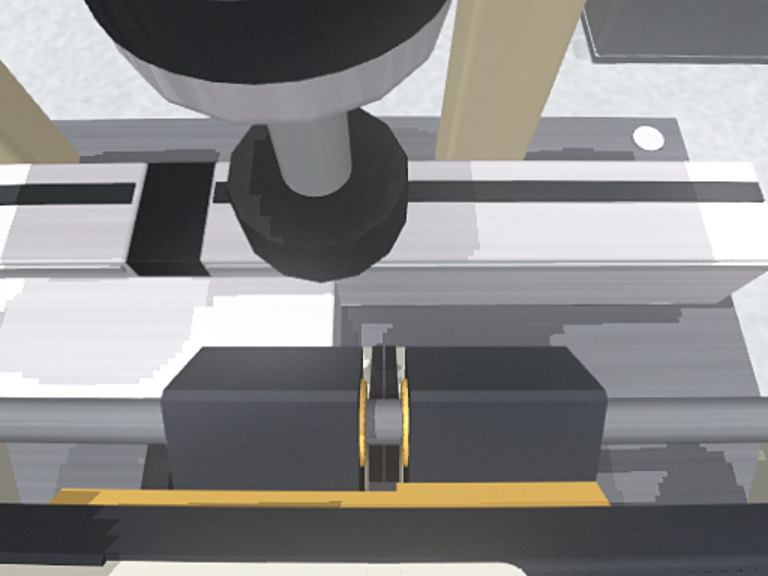

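View pics/t15.png

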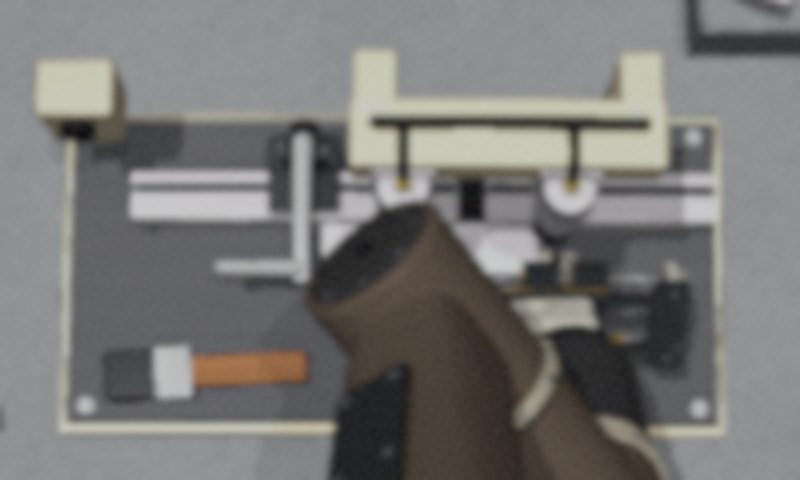

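Request:
{"method": "carry_out", "body": {
  "targets": [
    [[0,0,0,0,-0.1,0,-1],[0,0,0,0,-0.1,0,-1],[0,0,0,0,0,0,-1]]
  ]
}}

```text
t: 30.65
eef_pos: [0.4629, -0.1462, 0.1815]
ee_rot: [3.139, -0.692, -0.015]
force: [-0.4, -2.5, 0.6]
width: 0.0005
```

```bash
python3 tip.py
```

```text
t 30.65 q [-0.05  0.25 -0.61 -0.86 -0.03  2.46] tip [ 0.5764 -0.1484  0.0444] F [-0.4 -2.5  0.6] rot [ 3.139 -0.692 -0.015] w 0.0005227969275027406
```

Request:
{"method": "carry_out", "body": {
  "targets": [
    [[0,0,0,0,-0.08,0,-1],[0,0,0,0,0,0,-1]]
  ]
}}

```text
t: 30.9
eef_pos: [0.4629, -0.1443, 0.1815]
ee_rot: [3.139, -0.692, -0.016]
force: [-0.8, -2.9, 0.4]
width: 0.0006
```

```bash
python3 tip.py; python3 look.py w16
```

```text
t 30.9 q [-0.04  0.25 -0.61 -0.85 -0.02  2.44] tip [ 0.5764 -0.1465  0.0444] F [-0.8 -2.9  0.4] rot [ 3.139 -0.692 -0.016] w 0.0005785744531532349
```

View pics/w16.png

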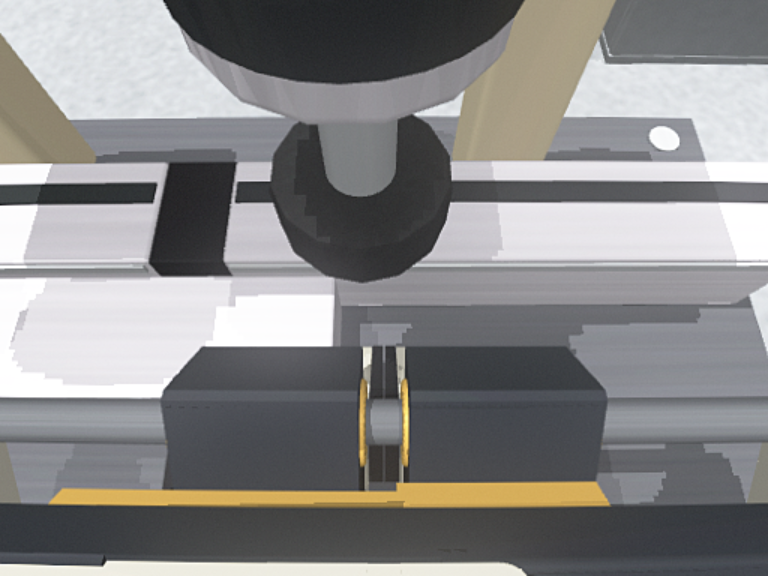

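Run:
```python
from h import *
for n in ("w15","w16"):
    f=np.load("f_%s.npz"%n)
    print([np.round(atz(f,[y/1.5,x/1.5],.06)*1000,1) for x,y in [(334,284),(334,345),(60,279),(60,397)]])
```

```text
[array([ 602.3, -137. ,   60. ]), array([ 581.1, -137.4,   60. ]), array([605.8, -43.8,  60. ]), array([565.6, -53.3,  60. ])]
[array([ 602.4, -129.5,   60. ]), array([ 581.2, -130. ,   60. ]), array([605.8, -36.3,  60. ]), array([565.7, -45.8,  60. ])]
```

Request:
{"method": "carry_out", "body": {
  "targets": [
    [[0,0,0,0,-0.08,0,-1],[0,0,0,0,-0.04,0,-1],[0,0,0,0,0,0,-1]]
  ]
}}

```text
t: 31.32
eef_pos: [0.4628, -0.1418, 0.1815]
ee_rot: [3.138, -0.692, -0.016]
force: [-1.0, -6.0, 0.2]
width: 0.0006
```

```bash
python3 tip.py
```

```text
t 31.325 q [-0.03  0.25 -0.62 -0.82 -0.    2.4 ] tip [ 0.5764 -0.1442  0.0445] F [-1.  -6.   0.2] rot [ 3.138 -0.692 -0.016] w 0.000622049135958533
```

Request:
{"method": "carry_out", "body": {
  "targets": [
    [[0,0,0,0,-0.05,0,-1],[0,0,0,0,0,0,-1],[0,0,0,0,0,0,-1]]
  ]
}}

```text
t: 31.7
eef_pos: [0.4627, -0.1416, 0.1814]
ee_rot: [3.138, -0.693, -0.016]
force: [-0.6, -13.5, 1.0]
width: 0.0005
```

```bash
python3 tip.py; python3 look.py w17; python3 top.py t17
python3 - <<'E'
from h import *
f=np.load("f_w17.npz")
print([np.round(atz(f,[y/1.5,x/1.5],.06)*1000,1) for x,y in [(334,284),(334,345),(60,279),(60,397)]])
E
```

```text
t 31.7 q [-0.02  0.25 -0.63 -0.82 -0.    2.4 ] tip [ 0.5764 -0.1441  0.0444] F [ -0.6 -13.5   1. ] rot [ 3.138 -0.693 -0.016] w 0.0005321483848740713
[array([ 602.3, -127.1,   60. ]), array([ 581.1, -127.5,   60. ]), array([605.8, -34. ,  60. ]), array([565.7, -43.5,  60. ])]
```

View pics/w17.png

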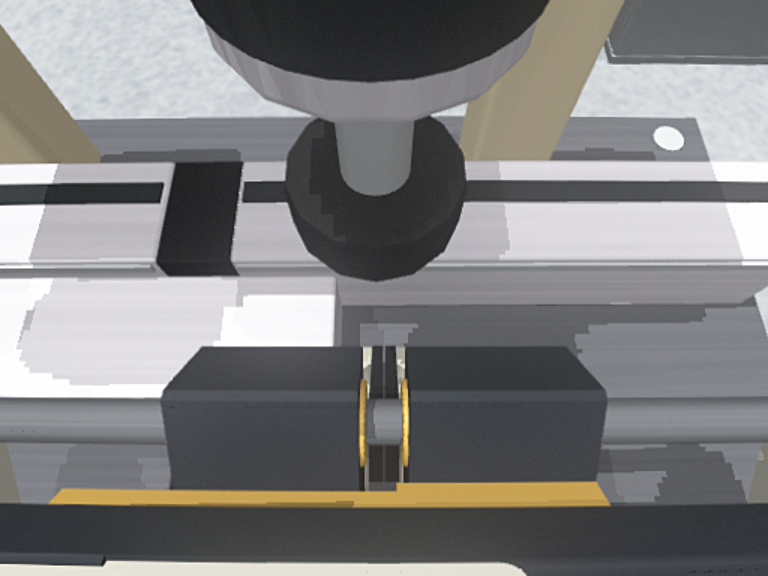

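The push hit a hard stop at 13.5 N with no further movement, and the bar's -y end is at y = -127.3, so the bar is at the stop. I'll check the retreat path with my kinematic fit.

```bash
python3 - <<'E'
from chk import *
from h import arm
q=arm.get_state()["q"]
path([([.576,-.17,.045],40),([.576,-.2,.045],40),([.53,-.2,.06],40),([.5,-.2,.09],34),([.49,-.2,.13],25),([.48,-.2,.18],12),([.47,-.2,.23],0),([.46,-.1,.23],0),([.45,0,.23],0)],q)
E
python3 - <<'E'
import cv2
im=cv2.imread("pics/w17.png");cv2.imwrite("pics/w17c.png",cv2.resize(im[230:340,0:400],None,fx=2,fy=4))
E
```

```text
[0.576, -0.17, 0.045] 40 [-0.17  0.26 -0.55 -0.98 -0.12  2.66] err 0.0
[0.576, -0.2, 0.045] 40 [-0.27  0.27 -0.52 -1.01 -0.19  2.77] err 0.0
[0.53, -0.2, 0.06] 40 [-0.3   0.19 -0.59 -1.   -0.21  2.78] err 0.0
[0.5, -0.2, 0.09] 34 [-0.03  0.08 -0.86 -0.19 -0.04  1.77] err 0.0
[0.49, -0.2, 0.13] 25 [-0.02  0.01 -0.78 -0.   -0.35  1.57] err 0.0
[0.48, -0.2, 0.18] 12 [-0.02  0.02 -0.55 -0.   -0.79  1.57] err 0.0
[0.47, -0.2, 0.23] 0 [-0.02  0.08 -0.35  0.   -1.15  1.57] err 0.0
[0.46, -0.1, 0.23] 0 [ 0.21  0.01 -0.42  0.   -1.14  1.35] err 0.0
[0.45, 0, 0.23] 0 [ 0.44 -0.03 -0.46 -0.   -1.14  1.12] err 0.0
```

View pics/w17c.png

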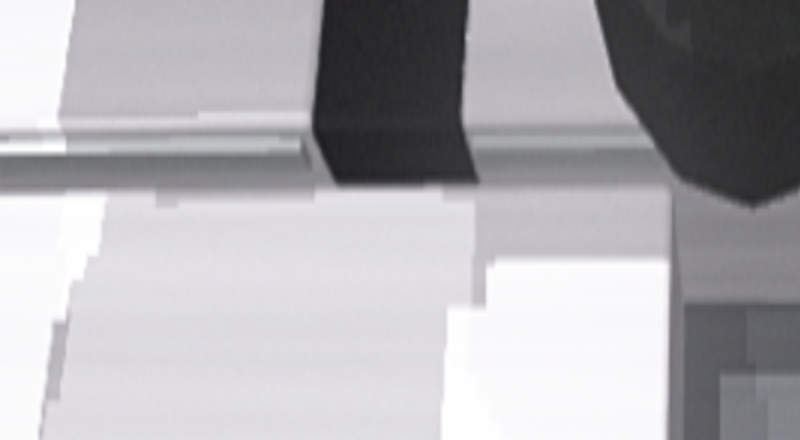

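Request:
{"method": "carry_out", "body": {
  "targets": [
    [[0,0,0,0,0.2,0,-1],[0,0,0,0,0.9,0,-1],[0,0,0,0,0.9,0,-1],[0,0,0,-0.51,0,-0.82,-1],[0,0,0,-0.51,0,-0.82,-1],[0,-0.4,0,0.3,0,-0.7,-1],[0,-0.4,0,0.3,0,-0.8,-1],[0,-0.6,0,0.5,0,-0.9,-1],[0,-0.6,0,0.6,0,-0.9,-1],[0,-0.6,0,0.6,0,-0.9,-1],[0,-0.6,0,0.6,0,-0.9,-1],[0,-0.6,0,0.6,0,-0.9,-1],[0,-0.6,0,0.6,0,-0.9,-1],[0,-0.6,0,0.6,0,-0.9,-1],[0,0,0,0,0,0,-1]]
  ]
}}

```text
t: 33.67
eef_pos: [0.4264, -0.2105, 0.3755]
ee_rot: [3.133, -0.09, -0.029]
force: [-0.3, -0.3, -0.6]
width: 0.0005
```

```bash
python3 tip.py; python3 look.py w18
python3 - <<'E'
from h import *
plan(tcp(),[.45,-.06,.41],[np.pi,0,-.015])
E
```

```text
t 33.675 q [-0.04  0.02 -0.49  0.01 -0.97  1.58] tip [ 0.4423 -0.2125  0.1982] F [-0.3 -0.3 -0.6] rot [ 3.133 -0.09  -0.029] w 0.0005192719070410422
rv [ 0.06 -0.63 -0.11] shift in old axes [ 0.93 -6.03 -1.41] in new axes [ 0.9  -6.03 -1.44]
```

View pics/w18.png

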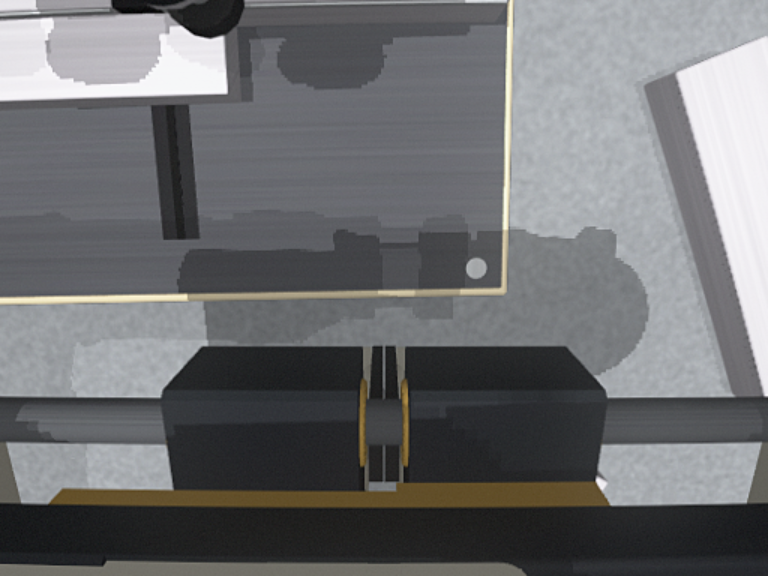

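Request:
{"method": "carry_out", "body": {
  "targets": [
    [[0.06,-0.6,-0.1,0.3,0,-0.5,-1],[0,0,0,0.3,-0.9,-0.5,-1],[0,0,0,0.4,-0.95,-0.4,-1],[0,0,0,0.2,-0.95,0,-1],[0,0,0,0,-0.95,0,-1],[0,0,0,0,-0.95,0,-1],[0,0,0,0,-0.95,0,-1],[0,0,0,0,-0.7,0,-1],[0,0,0,0,0,0,-1]]
  ]
}}

```text
t: 34.85
eef_pos: [0.4554, -0.0517, 0.4087]
ee_rot: [3.141, -0.003, -0.015]
force: [0.1, 0.3, 0.4]
width: 0.0003
```

```bash
python3 tip.py; python3 look.py w19 bar bar_end stop_pin
```

```text
t 34.85 q [ 0.32 -0.01 -0.44  0.   -1.14  1.24] tip [ 0.456  -0.0518  0.2307] F [0.1 0.3 0.4] rot [ 3.141e+00 -3.000e-03 -1.500e-02] w 0.0003400809946925481
bar [(array([335.1, 421.9]), 0.66, array([ 0.2334, -0.2629,  0.0271]))]
bar_end [(array([ 37.7, 143.2]), 0.88, array([0.5851, 0.0492, 0.0595]))]
stop_pin []
```

View pics/w19.png

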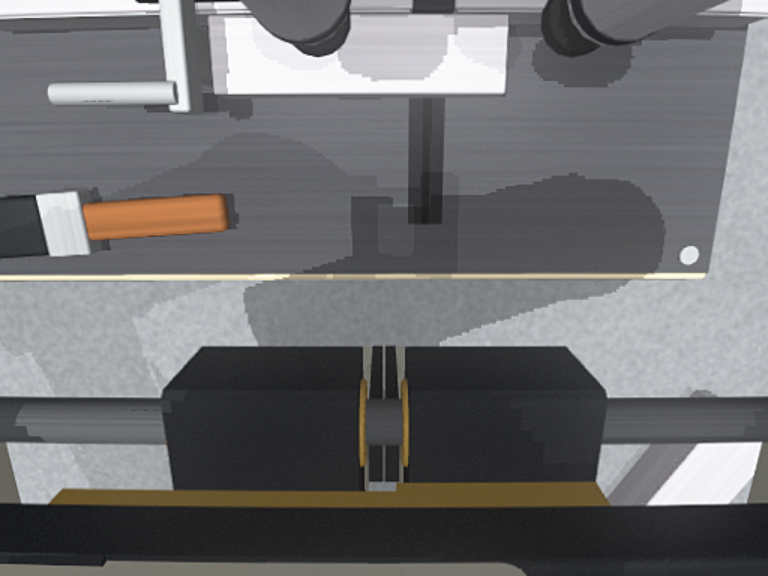

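```bash
python3 - <<'E'
from h import *
f=np.load("f_w19.npz");P=cloud(f,f["D"]);g=f["im"].astype(int).min(-1)
# front edge: last bright row per column
pts=[]
for c in range(160,335,5):
    col=g[:,c].astype(float)
    r=np.argmin(np.diff(col[50:75]))+50.5
    pts.append(atz(f,[r,c],.06)[:2]*1000)
pts=np.array(pts);k=np.polyfit(pts[:,1],pts[:,0],1);print("front edge slope",k, np.abs(np.polyval(k,pts[:,1])-pts[:,0]).max(),pts[0],pts[-1])
for r in (20,30,40,50,58):
    m=P[r,:,2]; row=g[r]; z=[(c,round(float(P[r,c,1])*1000,1),round(float(P[r,c,2])*1000)) for c in range(132,158,2)]
    if r in(40,50): print(r,z)
    print("right end", r, atz(f,[r,np.argmin(np.diff(row[325:350]))+325.5],.06)*1000)
E
python3 - <<'E'
import cv2
im=cv2.imread("pics/w19.png");cv2.imwrite("pics/w19c.png",cv2.resize(im[0:120,140:340],None,fx=4,fy=4,interpolation=cv2.INTER_CUBIC))
E
```

```text
front edge slope [8.55743027e-03 5.62973583e+02] 0.41658324544505376 [563.38962132  35.55088088] [ 561.82494083 -121.06882474]
right end 20 [ 596.94327957 -127.3349951    60.        ]
right end 30 [ 588.63576516 -126.79767539   60.        ]
40 [(132, 52.9, 80), (134, 53.5, 72), (136, 52.9, 69), (138, 52.6, 64), (140, 52.5, 59), (142, 50.4, 60), (144, 48.8, 59), (146, 47.0, 59), (148, 44.8, 60), (150, 43.0, 60), (152, 41.1, 60), (154, 39.7, 59), (156, 38.1, 58)]
right end 40 [ 580.227092   -126.25774738   60.        ]Traceback (most recent call last):
  File "<stdin>", line 11, in <module>
ValueError: cannot convert float NaN to integer
```

View pics/w19c.png

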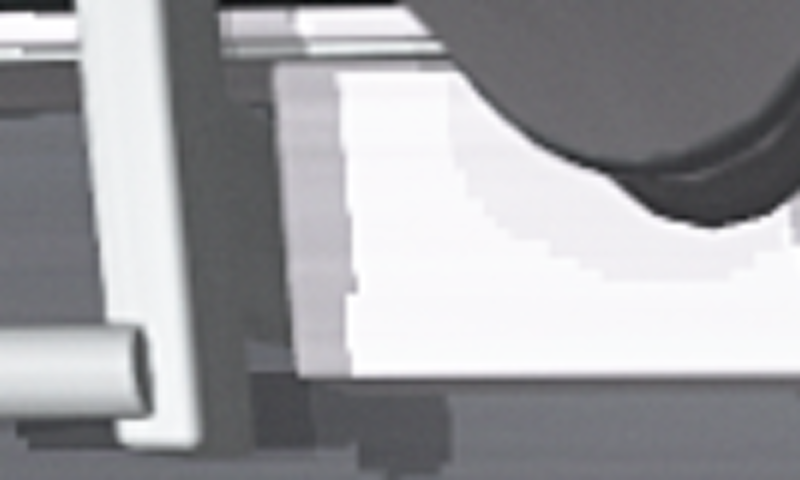

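The bar is flush: front edge at x = 563.4 against the fence at 607.6, slope within 0.007 rad, and its end is at y = 52.5, on the stop plane. Next I'll flip the arm up.

Request:
{"method": "carry_out", "body": {
  "targets": [
    [[0,0,0,0,-0.9,0,-1],[0,0,0,0,-0.9,0,-1],[0,0,0,0,-0.9,0,-1],[0,0,0,0,-0.9,0,-1],[0,0,0,0,-0.9,0,-1],[0,0,0,0,-0.9,0,-1],[0,0,0,0,-0.9,0,-1]]
  ]
}}

```text
t: 35.92
eef_pos: [0.4588, 0.1051, 0.4093]
ee_rot: [3.141, -0.004, -0.017]
force: [0.5, -0.2, 0.3]
width: 0.0006
```

Request:
{"method": "carry_out", "body": {
  "targets": [
    [[0,0,0.97,0,0,0,-0.05],[0,0,0.97,0,0,0,-0.05],[0,0,0.97,0,0,0,-0.05],[0,0,0.97,0,0,0,-0.05],[0,0,0.97,0,0,0,-0.05],[0,0,0.97,0,0,0,-0.05],[0,0,0.97,0,0,0,-0.05],[0,0,0.97,0,0,0,-0.05],[0,0,0.97,0,0,0,-0.05],[0,0,0.97,0,0,0,-0.05],[0,0,0.97,0,0,0,-0.05],[0,0,0.58,0,0,0,-0.05],[0,0,0,0,-0.8,0,-0.05],[0,0,0,0,-0.8,0,-0.05],[0,0,0,0,-0.8,0,-0.05],[0,0,0,0,-0.8,0,-0.05],[0,0,0,0,-0.8,0,-0.05],[0,0,0,0,0,0,-0.05]]
  ]
}}

```text
t: 38.17
eef_pos: [0.5608, 0.103, 0.4087]
ee_rot: [-3.139, -0.001, -1.588]
force: [-0.5, -0.1, -0.8]
width: 0.0416
```

```bash
python3 tip.py; python3 look.py w20 stop_pin
python3 - <<'E'
from h import *
plan(tcp(),[.559,.107,.261],[np.pi,0,-np.pi/2-.015])
E
```

```text
t 38.175 q [ 0.53  0.18 -0.22  0.   -1.17 -0.54] tip [0.5612 0.1028 0.2307] F [-0.5 -0.1 -0.8] rot [-3.139e+00 -1.000e-03 -1.588e+00] w 0.04164091031764264
stop_pin [(array([175.2, 256.8]), 0.78, array([0.5604, 0.0936, 0.1074])), (array([212.1, 324.9]), 0.33, array([0.488 , 0.1491, 0.0473]))]
rv [-0.02 -0.01 -0.01] shift in old axes [-0.16  0.03  5.92] in new axes [-0.16  0.01  5.92]
```

View pics/w20.png

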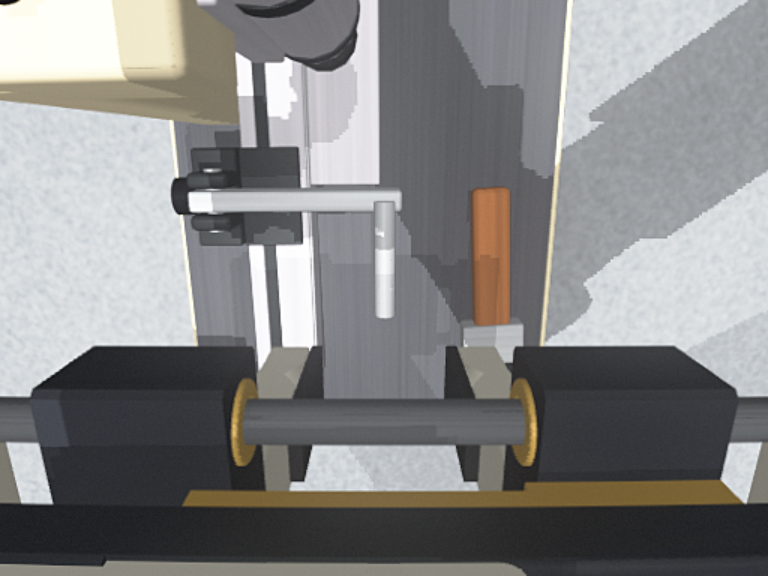

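The pin is centred between the jaws at column ~384 (x = 0.560). I'll descend and grip.

Request:
{"method": "carry_out", "body": {
  "targets": [
    [[0,0,0,-0.16,0,1,-0.05],[0,0,0,0,0,1,-0.05],[0,0,0,0,0,1,-0.05],[0,0,0,0,0,1,-0.05],[0,0,0,0,0,1,-0.05],[0,0,0,0,0,0.5,-0.05],[0,0,0,0,0,0.4,-0.05],[0,0,0,0,0,0,-1],[0,0,0,0,0,0,-1],[0,0,0,0,0,0,-1],[0,0,0,0,0,0,-1]]
  ],
  "squeeze": 15
}}

```text
t: 39.65
eef_pos: [0.5603, 0.1075, 0.2633]
ee_rot: [-3.135, 0.0, -1.586]
force: [4.2, -1.9, -0.3]
width: 0.0116
```

Request:
{"method": "carry_out", "body": {
  "targets": [
    [[0,0,0,0,-0.05,-0.3,-1],[0,0,0,0,-0.07,-0.29,-1],[0,0,0,0,-0.2,-0.57,-1],[0,0,0,0,-0.29,-0.53,-1],[0,0,0,0,0,0,-1]]
  ]
}}

```text
t: 40.28
eef_pos: [0.5747, 0.1072, 0.3059]
ee_rot: [-3.137, 0.0, -1.587]
force: [-1.7, 1.5, 0.9]
width: 0.0112
```

```bash
python3 tip.py; python3 look.py w21 stop_pin
```

```text
t 40.275 q [ 0.52  0.29 -0.33  0.   -0.95 -0.54] tip [0.5755 0.1072 0.1279] F [-1.7  1.5  0.9] rot [-3.137  0.    -1.587] w 0.011194998700243873
stop_pin [(array([235.9, 257.7]), 0.67, array([0.5744, 0.0931, 0.1471]))]
```

View pics/w21.png

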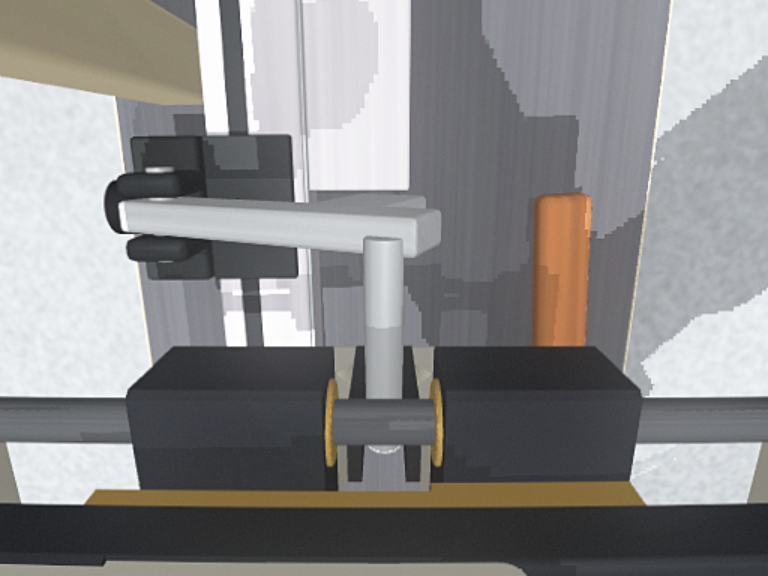

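Request:
{"method": "carry_out", "body": {
  "targets": [
    [[0,0,0,0,-0.36,-0.48,-1],[0,0,0,0,-0.43,-0.42,-1],[0,0,0,0,-0.49,-0.36,-1],[0,0,0,0,-0.54,-0.28,-1],[0,0,0,0,-0.58,-0.2,-1],[0,0,0,0,-0.59,-0.1,-1],[0,0,0,0,-0.6,-0.02,-1],[0,0,0,0,-0.6,0.08,-1],[0,0,0,0,0,0,-1]]
  ]
}}

```text
t: 41.5
eef_pos: [0.6805, 0.1054, 0.3494]
ee_rot: [-3.136, -0.001, -1.587]
force: [2.2, 0.9, 1.9]
width: 0.0112
```

```bash
python3 tip.py; python3 look.py w22 stop_pin
```

```text
t 41.5 q [ 0.44  0.41 -0.03  0.   -1.12 -0.45] tip [0.6816 0.1052 0.1714] F [2.2 0.9 1.9] rot [-3.136e+00 -1.000e-03 -1.587e+00] w 0.011231354113462457
stop_pin [(array([242. , 256.1]), 0.58, array([0.6811, 0.093 , 0.193 ]))]
```

View pics/w22.png

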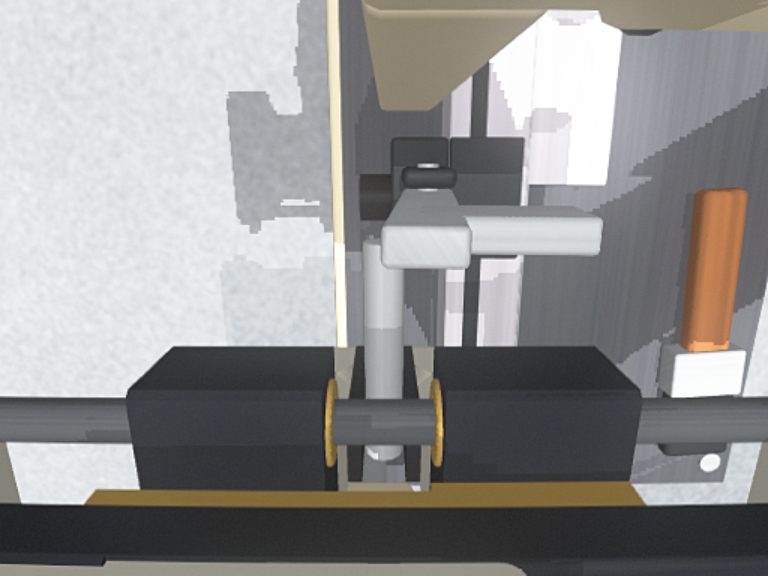

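Request:
{"method": "carry_out", "body": {
  "targets": [
    [[0,0,0,0,0,0,-0.2],[0,0,0,0,0,0,-0.2],[0,0,0,0,0,0,-0.2],[0,0,0,0,0,-0.7,-0.2],[0,0,0,0,0,-1,-0.2],[0,0,0,0,0,-1,-0.2],[0,0,0,0,0.9,-0.3,-0.2],[0,0,0,0,0.9,0,-0.2],[0,0,0,0,0.9,0,-0.2],[0,0,0,0,0.9,0,-0.2],[0,0,0,0,0.9,0,-0.2],[0,0,0,0,0.9,0,-0.2],[0,0,0,0,0.9,0,-0.2],[0,0,0,0,0.9,0,-0.2],[0,0,0,0.9,0.9,0,-0.2],[0,0,0,0.9,0.4,0,-0.2],[0,0,0,0,0,0,-0.2]]
  ]
}}

```text
t: 43.72
eef_pos: [0.465, 0.0625, 0.4251]
ee_rot: [-3.136, 0.0, -1.588]
force: [0.4, 0.6, 0.9]
width: 0.0347
```

```bash
python3 tip.py; python3 look.py w23 stop_pin bar_end; python3 top.py t23
```

```text
t 43.725 q [ 0.56 -0.   -0.39  0.   -1.18 -0.57] tip [0.466  0.0626 0.2471] F [0.4 0.6 0.9] rot [-3.136  0.    -1.588] w 0.03471833209251535
stop_pin [(array([241.2, 242.3]), 0.49, array([0.484 , 0.1491, 0.0473]))]
bar_end [(array([160.6, 145.6]), 0.89, array([0.5822, 0.0509, 0.0588]))]
```

View pics/w23.png

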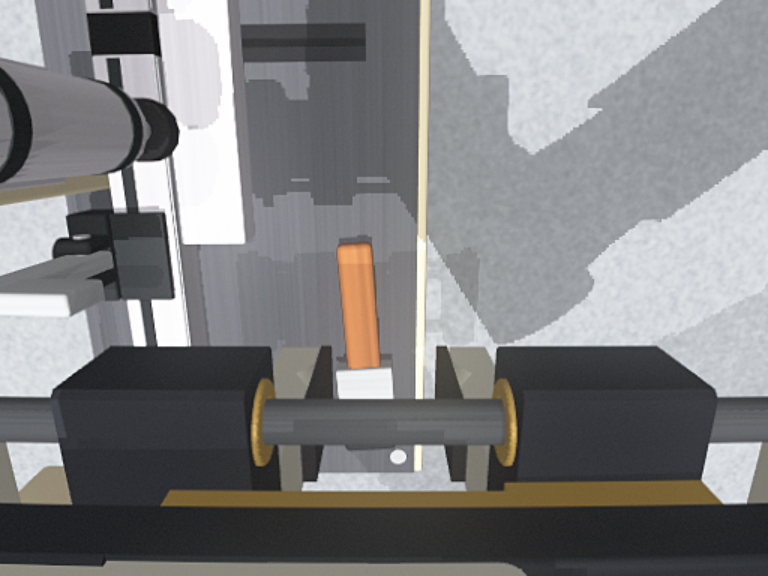

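View pics/t23.png

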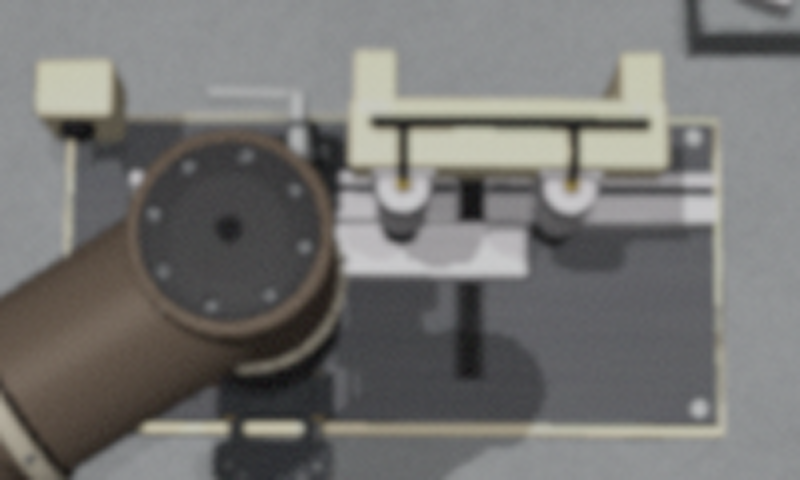

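Arm up; bar flush along the fence (end at (185-245, 243) in w23). One last measurement before handing in.

Run:
```python
from h import *
f=np.load("f_w23.npz");g=f["im"].astype(float).min(-1)
print("end edge",[np.round(atz(f,[y/1.5,x/1.5],.06)*1000,1) for x,y in [(190,244),(238,243.5)]])
fr=[];
for r in range(20,155,5):
    c=np.argmin(np.diff(g[r,145:172]))+145.5; fr.append(atz(f,[r,c],.06)[:2]*1000)
fr=np.array(fr);k=np.polyfit(fr[:,1],fr[:,0],1);print("front slope",k.round(4),"x at y=52:",np.polyval(k,52).round(1))
f0=np.load("f_w3.npz")
for n,a in (("w3",(190,344)),): pass
print("brush tip now",np.round(atz(f,[241/1.5,354/1.5],.05)*1000,1),"before",np.round(atz(f0,[182/1.5,342/1.5],.05)*1000,1))
fc=[np.round(atz(f,[y/1.5,x/1.5],.07)*1000,1) for x,y in [(186,335),(172,190)]];print("fence edge",fc)
```

```text
end edge [array([602. ,  52.5,  60. ]), array([568.2,  52.7,  60. ])]
front slope [1.030000e-02 5.629292e+02] x at y=52: 563.5
brush tip now [487.9  54.2  50. ] before [486.1  58.2  50. ]
fence edge [array([609.1, 116.4,  70. ]), array([605.7,  14.3,  70. ])]
```

```bash
python3 -c "
from station import arm
print(arm.job_done())"
```

```text
the job is handed in; nothing more can be done
None
```

I set the bar up against the stop and handed the job in at about 44 s; no verdict is reported.

**What I did:**
- I pushed the stop arm down until it met a hard stop at 13 N, with the pin top at 106 mm.
- I squared the 45 x 180 mm bar on the bed and slid it along under the hold-downs. It met the stop at 13.5 N and did not move further.
- I gripped the pin, swung the arm back up and let go.

**Last checks:**
- **Bar end:** y = 52.5 to 52.7 mm, against a stop plane measured at about 52.5 mm.
- **Bar along the fence:** the front edge is 44 mm from the fence face, so the bar is flush. It is within about 0.005 rad of parallel, using the fence direction from earlier measurements.
- **Stop arm:** about 1.66 rad, worked out from the pin position at release.
- **Bystanders:** the brush tip read within 5 mm of its earlier spot, which is about my reading error. I did not re-measure the bottle or the square, but the robot never worked near them.

**What went less well:**
- The tool could not hold 22–38° of tilt close to the robot: joint 5 sat at its limit, and joint 3 reached its own limit once. The first end pushes therefore fell short, so I used about 40° of tilt for the last push.
- At the end of that push, joint 5 was again right at its limit.

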